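Stop-lamp check of a brake pedal module

ROBOT

A 6-joint arm with a two-finger parallel gripper is mounted at the origin on the work surface. World frame = base frame: x ahead of the robot, y to its left, z up, the work surface at z = 0. Lengths are in m, angles in rad, forces in N, time in s.
With the tool pointing down it reaches from about 0.4 to 0.825 m from the base axis. Payload 7 kg.
Tool frame: the origin (TCP) lies midway between the tips of the shut fingers; the grasp point (between the pads) lies 19 mm behind it; z points along the fingers, y is the line along which they close (so a half turn about z gives the same grasp; the last joint's range is limited). The gripper opens to 88 mm and grips with 3 to 60 N. Pads are 19 mm wide; open, the fingers measure 130 mm over their backs; the gripper's body (78 mm by 193 mm) begins 47 mm behind the grasp point.
Start: joints at [1.618, 0.359, 0.012, 0, -1.224, -0.288], TCP at [0.161, 0.655, 0.205] pointing down, gripper open.
Joint ranges: [-3.07, 3.07], [-1.43, 2.12], [-1.02, 1.25], [-3.03, 1.67], [-3.05, -0], [-3.03, 3.03]. Speed limits (rad/s): [2.39, 2.39, 3.01, 3.14, 3.14, 3.14].

INTERFACE

Orientations are given as a unit quaternion [x, y, z, w].
In Python, from cell import robot gives the robot as it stands.
- The arm moves only by the shell command python3 -m handwheel 'ROWS' [FORCE]. ROWS is JSON, one flat list of numbers, 7 for each row, row after row: the shift along the tool's x, y, z in m, then the turn, a rotation vector about the tool's x, y, z in rad, then the opening, from 0 (shut) to 1 (fully open). A call has 1 to 12 rows; each row is the pose to reach, as a shift and turn from the pose commanded when the call began, along the tool's axes at that moment; what a row does not reach only later rows make up. A row lasts 1/12 s, in which the tool goes at most 41.7 mm and 7.16 degrees, less where a joint would pass 70% of its speed; a pose out of reach is approached as far as the arm can. A call with a gripper value outside its range is refused whole. The fingers move at their own pace and stop on an object; FORCE is the grip in N (left out, the last holds). Time passes only in rows, so rows that repeat a pose let the fingers close. It gives the time, the measured TCP pose, the force, the opening and the grip force at its end, in the units of the state.
- robot.read_state(): the state, without advancing time (a new reading comes with each control period).
- robot.camera(name): name is "scene" or "top"; returns (picture, depth): 384x512x3 uint8, red, green, blue; 384x512 float32, m along the optical axis (not along the pixel's ray), 0 where there is no reading.
- robot.camera_params(name): a dict with "fx", "fy", "cx", "cy" (pixels), "k1" (the pictures are not rectified: a ray, as slopes to the right and down, at radius r is drawn at 1 + k1 r^2 times it, then the intrinsics apply), "extrinsics" (4x4, takes a point from camera to world coordinates). Camera axes: x right, y up, looking along -z (the intrinsics and any distortion apply to the point x, -y, -z); pixel columns grow to the right and rows downward; lengths in m; the calibration is good to about 2 mm. A picture is of the moment at which its call begins. camera_params takes no time and is no camera call.
- robot.job_done(): hands the job in; it is judged then, once.
Trained networks look in the newest picture that a camera, given by its name, has taken for a name from the list of things; names that differ only in an ending like _2 or _b are one class to them, and where a whole thing is asked for, a point or a joint stands for the part that bears it (a point fixed in the world has none). Each returns a list of dicts, best first, with "confidence" (0 to 1); they miss things now and then, are a little off and sometimes report something else, mostly with a low value. They report only what shows in the picture. A call takes as long as a camera call. They do not tell look-alikes from the thing itself.
- robot.regions_of(camera, query): "pixels" (384x512 bool, what is visible of it) and "pixel" ([column, row] in pixels, amid what is visible of it).
The state is a dict: "clock": time; "qpos": joint angles; "qvel": joint speeds; "joint_efforts": joint torques, N m; "eef_pos": TCP position; "ee_rot": TCP orientation; "contact_force": force on the tool from outside, world axes, zero at the start; "wrist_torque": the same for the moment, N m; "width": finger opening in m; "finger_force": force on a finger pad.
Only numpy, scipy, OpenCV 4.12 (cv2) and the standard library are available. Lean on these libraries where they do the work, as an engineer would, in place of code of your own. Each camera call takes 0.05 s, during which the arm holds its last target. There are 200 camera calls.

TASK

Get the brake pedal module ready and run its stop-lamp check: stand the tall relay that lies on the bench upright and let go of it, then take it again by its two broad faces, plug it into the empty socket of the test console and push it fully home. After that throw the console's toggle switch fully over, away from the robot, and press the brake pedal down to its stop, hold it there for a good second and let it come all the way up again. Leave the switch on and the relay in, and do not disturb the shorter relay, the screwdriver or the label roll.

Things in the scene. Friction and masses are not known exactly. Their poses are not given: they have to be found in the camera images.
- relay: the tall plug-in relay: grey cover 52 x 42 x 30 mm with a black plug block (foot) 16 mm long, 34 x 22 mm, on one end; 68 mm over all, about 90 g. Origin in its middle; x along its length from foot (-34 mm) to top (+34 mm), cover from -18 to +34; y along the 42 mm width, z along the 30 mm thickness. Starts lying on a broad face, top roughly to the robot's right (-y); upright = x axis up
- relay_foot (a point): centre of the end face of the relay's foot, axes as relay. The last 7 mm of the foot taper from 34 x 22 to 30 x 18 mm. The relay stands safely on this end, and it fits the socket either way round (half a turn about its length)
- free_socket: the empty relay socket, a black block 76 x 40 x 32 mm with lower screw-terminal steps at both ends, fixed on the console's top 60 mm above the bench. Origin in the centre of its underside; x along its length, y across, z up. The relay's 42 mm width goes along its x. The other socket, 105 mm away, already holds a fixed relay of the same kind; which of the two places is empty varies
- socket_mouth (a point): centre of the empty hole at the block's top, axes as free_socket. Hole 36.5 (x) x 24.5 (y) mm, 20 deep, chamfer 2; the foot goes 16 mm in, until the cover rests on the block. At x = +-23 mm stand rigid retaining clips, 20 mm wide, 50 mm high, flared at the top: the relay's narrow sides slide down between them, so fingers have room only on its broad faces
- switch (a joint): angle of the console's supply toggle switch: 0 = off, the steel lever leaning 26 degrees towards the robot side of the console; 0.9 rad = fully on, leaning 26 degrees away. It stays where it is left; about 1.5 N at the tip moves it
- switch_tip (a point): centre of the 13 mm ball at the end of the toggle lever, 45 mm from the pivot
- switch_pivot (a point): pivot of the toggle lever, 10 mm above the console's top; fixed to the lever, its y axis is the pivot axis
- console: the test console, a white box 170 x 320 x 60 mm (x, y, z), fixed. Origin in the centre of its underside; x points away from the robot, the way the switch lever must go, z up. The sockets stand on its top, at y = -110 and y = -5 mm, and the toggle switch at x = -5, y = +110 mm
- brake_pedal (a joint): angle of the brake pedal about its pivot: 0 = up, 0.26 rad = on its stop (57 mm down at the pad). A spring returns it: about 4 N at the pad to start it, 13 N at the stop
- pedal_pad (a point): centre of the top face of the pedal's black rubber pad, 54 x 72 mm (along and across the arm), facing up, 144 mm above the bench when up and 87 mm on the stop. The pad moves almost straight down
- pedal_stand: the fixed stand of the brake pedal module: aluminium plate 300 x 120 x 12 mm with a dark steel bracket, 183 mm high with the stop-lamp switch on top, at its far end. Origin in the centre of the underside; x points from the pad towards the bracket (pad at x = -110 mm, pivot at x = +110 mm), z up
- short_relay: a shorter relay of another type, cover 34 x 30 x 30 mm with a 22 mm square foot 16 mm long, lying on the bench; to be left alone. Origin near its middle, x along its length
- screwdriver: a screwdriver 170 mm long, lying on the bench; to be left alone. Origin on its underside near the middle, x along its length
- label_roll: a roll of blank labels, 76 mm across and 45 mm high, lying flat; to be left alone. Origin in the centre of its underside
There are look-alikes about, which are no part of the job. What is shaped like the relay but blue or orange is not meant.

How it is judged:
On the way, in this order (a step that is already met when the one before it is completed fails the run):
1. the relay stands upright on the bench on its foot, let go (angle between relay's own x axis and vertical below 0.12 rad and height (world z) of relay_foot below 0.006 m and contact force between relay and the arm below 0.2 N and contact force between relay and the fingers below 0.2 N), for 0.2 s.
2. the relay is pushed fully home in the empty socket by the fingers, with the switch still off (z of relay_foot in the frame of socket_mouth below -0.0138 m and horizontal distance between relay_foot and socket_mouth below 0.003 m and angle between relay's own x axis and vertical below 0.08 rad and contact force between relay and the fingers above 1 N and value of joint switch below 0.3 rad), for 0.1 s.
3. the toggle switch is fully over, away from the robot (value of joint switch above 0.8 rad), for 0.1 s.
4. the brake pedal is on its stop and held there for a second (value of joint brake_pedal above 0.24 rad), for 1 s.
At the end, for the whole second after the job is handed in: Relay upright and at rest in the empty socket, foot at least 13.8 of 16 mm in, within 3 mm of centre, tilt under 0.08 rad, turned within 0.12 rad; switch on (over 0.8 rad); pedal up again (under 0.02 rad); short relay, screwdriver and label roll within 30 mm of their starts (z of relay_foot in the frame of socket_mouth below -0.0138 m and horizontal distance between relay_foot and socket_mouth below 0.003 m and angle between relay's own x axis and vertical below 0.08 rad and angle between the y axis of relay and the x axis of free_socket, either way round below 0.12 rad and linear speed of relay below 0.02 m/s and value of joint switch above 0.8 rad and value of joint brake_pedal below 0.02 rad and distance of each of short_relay, screwdriver, label_roll from where it was at the start of the episode below 0.03 m); the robot touches nothing.
It fails at once if the switch is thrown before the relay is home (value of joint switch above 0.6 rad and z of relay_foot in the frame of socket_mouth above -0.01 m).
It fails at once if a bystander is knocked away (distance of any of short_relay, screwdriver, label_roll from where it was at the start of the episode above 0.03 m).
It also fails if it takes over 72 s, if anything falls off the work surface, if the arm or the gripper's body presses on something with over 40 N, if the wrist force passes 120 N, or if a joint passes its speed limit or range.

## Working session

There is one attempt and no reset: what is moved stays moved. The work goes in short steps, Python scripts to look and compute and a shell command to move; the robot and the scene stay as the last step left them, time stands still between calls to the robot, and variables do not carry over. Pictures are saved under pics/ and viewed, at most 10 in all, crops included, and the job is handed in when it is done.

```bash
mkdir -p pics; ls; cat > h.py <<'E'
import numpy as np, cv2
from cell import robot
from scipy.spatial.transform import Rotation as R
def pts(cam, depth, mask=None):
    p=robot.camera_params(cam); T=np.array(p["extrinsics"])
    v,u=np.nonzero((depth>0)&(mask if mask is not None else True))
    K=np.array([[p["fx"],0,p["cx"]],[0,p["fy"],p["cy"]],[0,0,1]])
    n=cv2.undistortPoints(np.stack([u,v],1).astype(float)[:,None],K,np.array([p["k1"],0,0,0.]))[:,0]
    d=depth[v,u]
    return np.c_[n[:,0]*d,-n[:,1]*d,-d]@T[:3,:3].T+T[:3,3],u,v
def shift(dw): # world shift -> tool shift
    return R.from_quat(robot.read_state()["ee_rot"]).inv().apply(dw)
E
python3 - <<'E'
from h import *
s=robot.read_state(); print(s)
for c in ("scene","top"):
    im,d=robot.camera(c); cv2.imwrite(f"pics/{c}0.png",im[:,:,::-1]); np.save(f"pics/{c}0.npy",d)
    p=robot.camera_params(c); print(c,p)
    for q in ("relay","free_socket","console","switch_tip","pedal_pad","pedal_stand","short_relay","screwdriver","label_roll"):
        for r in robot.regions_of(c,q)[:4]:
            P,u,v=pts(c,d,r["pixels"])
            if len(P): print(c,q,round(r["confidence"],2),np.round(r["pixel"]),len(P),np.median(P,0).round(3),np.percentile(P,2,0).round(3),np.percentile(P,98,0).round(3))
E
```

```text
pics
{'clock': 0.0, 'qpos': array([ 1.61808216e+00,  3.59416565e-01,  1.10444155e-02, -3.41947945e-04,
       -1.22411192e+00, -2.88126884e-01]), 'qvel': array([-1.06310213e-03, -1.32401326e-03, -2.84829648e-04,  3.57796872e-04,
        1.15619426e-03,  1.55401522e-05]), 'joint_efforts': array([ 6.94095743e-04, -5.82722998e+01,  2.93055189e+01,  6.99753240e+00,
        7.03173835e-03, -1.36252502e-04]), 'eef_pos': array([0.16089105, 0.65499149, 0.20409873]), 'ee_rot': array([ 9.92750843e-01, -1.20187459e-01, -1.76368638e-05,  8.58867346e-04]), 'contact_force': array([0.07568033, 0.0169766 , 0.72817611]), 'wrist_torque': array([0.02743795, 0.01646188, 0.04497108]), 'finger_force': 0.0, 'width': 0.08779777129065769}
scene {'fx': 405.4198089270972, 'fy': 405.4198089270972, 'cx': 259.74432186737386, 'cy': 186.49918861367084, 'k1': 0.04506145419129358, 'extrinsics': array([[-0.81522075, -0.46978367,  0.3387011 ,  0.89482575],
       [ 0.57910137, -0.6536129 ,  0.48726971,  0.59872174],
       [-0.00753194,  0.59337465,  0.80489117,  1.02108967],
       [ 0.        ,  0.        ,  0.      
[... 2314 characters left out ...]
 pedal_pad 0.72 [150. 226.] 860 [0.451 0.293 0.143] [0.402 0.25  0.025] [0.545 0.488 0.149]
top pedal_pad 0.48 [294. 150.] 559 [ 0.649 -0.095  0.091] [ 0.598 -0.121  0.062] [ 0.699 -0.075  0.143]
top pedal_stand 0.74 [127. 218.] 4467 [0.488 0.394 0.019] [0.391 0.249 0.009] [0.58  0.516 0.157]
top short_relay 0.63 [340. 232.] 185 [ 0.418 -0.223  0.03 ] [ 0.399 -0.244  0.006] [ 0.435 -0.2    0.034]
top short_relay 0.4 [262. 226.] 373 [0.454 0.001 0.03 ] [ 0.429 -0.032 -0.   ] [0.483 0.033 0.035]
top screwdriver 0.69 [224. 276.] 348 [0.307 0.114 0.022] [0.261 0.102 0.   ] [0.368 0.131 0.029]
top label_roll 0.77 [407. 196.] 660 [ 0.51  -0.432  0.043] [ 0.476 -0.472 -0.001] [ 0.547 -0.399  0.049]
```

```bash
python3 - <<'E'
import cv2
a=cv2.imread("pics/scene0.png");b=cv2.imread("pics/top0.png")
cv2.imwrite("pics/a.png",cv2.resize(a[80:380,90:490],None,fx=2,fy=2,interpolation=2)); cv2.imwrite("pics/b.png",cv2.resize(b[80:320,60:460],None,fx=2,fy=2,interpolation=2))
E
```

```text
(no output)
```

View pics/a.png

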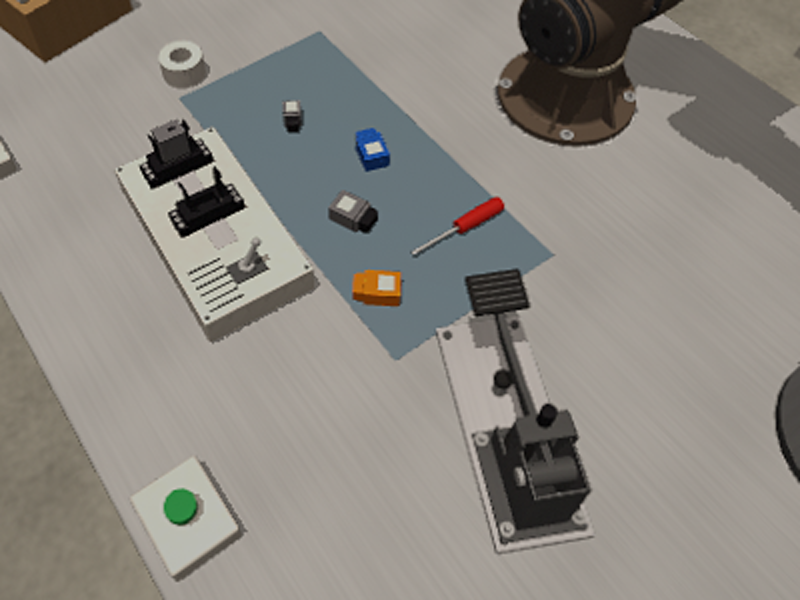

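View pics/b.png

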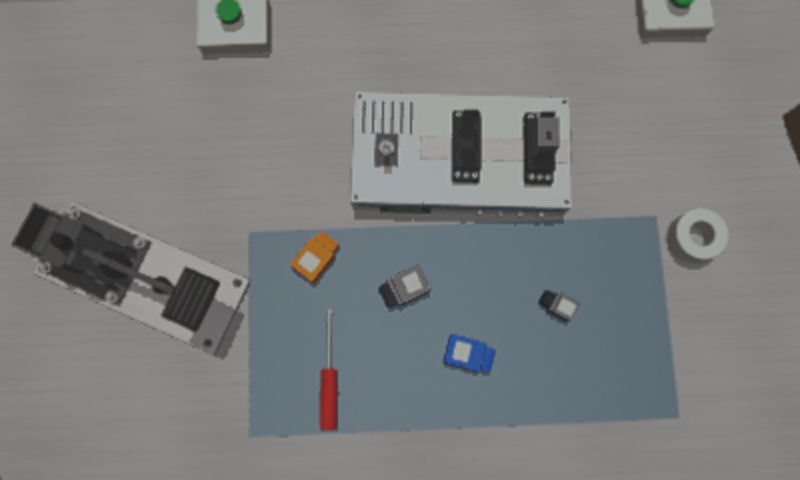

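The scene view shows the grey relay at crop (352,212), foot towards +y. The orange and blue ones are the decoys. The empty socket is the middle one at crop (205,205), and the toggle is at (255,250). The top view agrees: relay (405,286), socket (466,150), toggle (386,148), pad (190,298).

```bash
python3 - <<'E'
from h import *
def rect(X): 
    (c,s,a)=cv2.minAreaRect(X[:,:2].astype(np.float32)*1000); return np.round(c,1),np.round(s,1),round(a,1),len(X)
for c in ("scene","top"):
    d=np.load(f"pics/{c}0.npy"); im=cv2.imread(f"pics/{c}0.png"); P,u,v=pts(c,d)
    g=lambda x0,x1,y0,y1,z0,z1:P[(P[:,0]>x0)&(P[:,0]<x1)&(P[:,1]>y0)&(P[:,1]<y1)&(P[:,2]>z0)&(P[:,2]<z1)]
    print(c)
    r=g(.40,.51,-.05,.055,.006,.05); t=r[r[:,2]>.0275]; print(" relay top",rect(t),t.mean(0).round(4)," all",rect(r))
    f=r[(r[:,2]>.018)&(r[:,2]<.0268)]; print(" foot",f.mean(0).round(4),len(f)); 
    b=g(.38,.53,-.08,.08,-.02,.006); print(" bench z",np.median(b[:,2]).round(4))
    k=g(.5,.85,-.3,.15,.05,.068); print(" console",rect(k),np.median(k[:,2]))
    s=g(.55,.75,-.12,-.02,.072,.2); print(" socket>72",rect(s),np.percentile(s[:,2],[5,25,50,75,95,100]).round(4))
    s2=g(.55,.75,-.12,-.02,.086,.097); print(" socket top",rect(s2),s2.mean(0).round(4))
    s3=g(.55,.75,-.12,-.02,.115,.2); print(" clips",s3.round(3).tolist()[:30])
    n=g(.55,.75,-.26,-.14,.13,.2); print(" fixed relay top",rect(n) if len(n)>3 else n,n.mean(0))
    l=g(.55,.75,-.0,.1,.072,.2); print(" lever",l[l[:,2]>.095].mean(0).round(4),l[:,2].max(),len(l))
    w=g(.38,.56,.2,.37,.125,.17); print(" pad",rect(w),w.mean(0).round(4))
E
```

```text
scene
 relay top (array([456.6,  -2.1]), array([44. , 61.4]), 23.0, 174) [ 0.4573 -0.0047  0.0301]  all (array([448.2,   9.1]), array([50.3, 91.9]), 32.5, 336)
 foot [0.4562 0.0152 0.0236] 85
 bench z 0.0004
 console (array([649.8, -90.6]), array([323. , 169.8]), 86.1, 4026) 0.059673580825411576
 socket>72 (array([649.7, -95.3]), array([ 43.8, 103.3]), 86.3, 527) [0.0737 0.079  0.0879 0.0923 0.1351 0.1444]
 socket top (array([649.8, -96.1]), array([42.5, 75.6]), 85.9, 211) [ 0.6517 -0.0941  0.091 ]
 clips [[0.621, -0.102, 0.144], [0.623, -0.106, 0.138], [0.622, -0.103, 0.139], [0.62, -0.099, 0.142], [0.625, -0.104, 0.136], [0.623, -0.1, 0.139], [0.622, -0.096, 0.141], [0.626, -0.102, 0.134], [0.624, -0.099, 0.136], [0.623, -0.094, 0.14], [0.622, -0.09, 0.143], [0.625, -0.107, 0.124], [0.626, -0.097, 0.135], [0.625, -0.091, 0.14], [0.622, -0.09, 0.139], [0.621, -0.087, 0.141], [0.626, -0.098, 0.129], [0.626, -0.091, 0.136], [0.625, -0.086, 0.14], [0.622, -0.085, 0.139], [0.627, -0.097, 0.126], [0.627, -0.091, 0.132], [0.625, -0.087, 0.135], [0.626, -0.101, 0.117], [0.626, -0.093, 0.12
[... 1161 characters left out ...]
5, -0.101, 0.141], [0.676, -0.104, 0.137], [0.676, -0.106, 0.139], [0.675, -0.09, 0.135], [0.674, -0.093, 0.137], [0.674, -0.095, 0.138], [0.674, -0.098, 0.136], [0.675, -0.101, 0.134], [0.674, -0.104, 0.136], [0.674, -0.107, 0.136], [0.674, -0.088, 0.131], [0.673, -0.09, 0.132], [0.674, -0.093, 0.131], [0.673, -0.096, 0.133], [0.673, -0.099, 0.132], [0.673, -0.101, 0.131], [0.672, -0.104, 0.134], [0.672, -0.107, 0.133], [0.673, -0.088, 0.125]]
 fixed relay top (array([ 642.1, -200.2]), array([29.7, 57.8]), 85.3, 231) [ 0.64157113 -0.19990907  0.14322495]
 lever [0.6326 0.0201 0.1156] 0.11940804990601694 28
 pad (array([449.2, 309.1]), array([117.3,  72.2]), 64.5, 593) [0.4359 0.282  0.1438]
```

```bash
cat >> h.py <<'E'
def goals(*gs, base=None):  # (x,y,z of TCP or grasp point, tool x yaw deg, tilt deg, back) -> rows from the current pose
    s=robot.read_state(); p0=s["eef_pos"]; R0=R.from_quat(s["ee_rot"])
    for x,y,z,yaw,tilt,back in gs:
        Rg=R.from_euler("z",yaw,degrees=True)*R.from_euler("x",np.pi)*R.from_euler("y",tilt,degrees=True)
        p=np.array([x,y,z])+Rg.apply([0,0,back])
        d=R0.inv()
        print(np.r_[d.apply(p-p0),(d*Rg).as_rotvec()].round(4).tolist(), "tcp",p.round(3))
def st():
    s=robot.read_state(); print({k:np.round(s[k],4).tolist() for k in("clock","qpos","eef_pos","ee_rot","contact_force","width","finger_force")})
E
python3 - <<'E'
from h import *
goals((.42,.40,.22,-40,0,0),(.4587,-.008,.12,-67,-20,0))
for c in ("scene","top"):
    d=np.load(f"pics/{c}0.npy"); P,u,v=pts(c,d)
    a=np.radians(-67); ex=np.array([np.cos(a),np.sin(a)]); ey=np.array([-ex[1],ex[0]])
    q=P[(abs(P[:,0]-.455)<.06)&(abs(P[:,1])<.06)&(P[:,2]>.0285)]
    L=q[:,:2]@ex; W=q[:,:2]@ey
    l=np.percentile(L,[3,97]); w=np.percentile(W,[2,98]); print(c,l,w,np.diff(l),np.diff(w)); cc=ex*(l.mean())+ey*w.mean(); print("cover c",cc,"origin",cc-.008*ex)
E
```

```text
[0.3125, 0.1863, -0.0149, -0.0, 0.0, 0.4573] tcp [0.42 0.4  0.22]
[0.4474, 0.5733, 0.0851, 0.162, -0.3235, 0.9188] tcp [ 0.459 -0.008  0.12 ]
scene [0.15817629 0.20729885] [0.39774638 0.43952482] [0.04912256] [0.04177845]
cover c [ 0.45675736 -0.00463686] origin [0.45363151 0.00272718]
top [0.15817044 0.20856766] [0.39913828 0.43886491] [0.05039721] [0.03972662]
cover c [ 0.457341   -0.00507514] origin [0.45421515 0.0022889 ]
```

```bash
python3 -m handwheel '[0.3125,0.1863,-0.0149,0,0,0.457,1, 0.3125,0.1863,-0.0149,0,0,0.457,1, 0.3125,0.1863,-0.0149,0,0,0.457,1, 0.3125,0.1863,-0.0149,0,0,0.457,1, 0.3125,0.1863,-0.0149,0,0,0.457,1, 0.3125,0.1863,-0.0149,0,0,0.457,1, 0.3125,0.1863,-0.0149,0,0,0.457,1, 0.3125,0.1863,-0.0149,0,0,0.457,1, 0.3125,0.1863,-0.0149,0,0,0.457,1]' 20; python3 - <<'E'
from h import *
st(); goals((.459,-.0095,.09,-67,-20,.019),(.459,-.0095,.024,-67,-20,.019))
E
```

```text
clock: 1.75
eef_pos: [0.4217, 0.3978, 0.2206]
ee_rot: [0.94, -0.342, 0.0, -0.0]
contact_force: [0.9, 0.3, -0.1]
width: 0.0873
finger_force: 0.0
{'clock': 1.75, 'qpos': [1.0935, 0.1926, -0.1811, 0.0003, -1.1965, -0.2214], 'eef_pos': [0.4217, 0.3978, 0.2206], 'ee_rot': [0.9396, -0.3422, 0.0002, -0.0003], 'contact_force': [0.8878, 0.325, -0.1066], 'width': 0.0873, 'finger_force': 0.0}
[0.2846, 0.2851, 0.1482, 0.0815, -0.3425, 0.4661] tcp [ 0.456 -0.004  0.072]
[0.2846, 0.2851, 0.2142, 0.0815, -0.3425, 0.4661] tcp [ 0.456 -0.004  0.006]
```

```bash
python3 -m handwheel '[0.2846,0.2851,0.148,0.0815,-0.3425,0.466,1, 0.2846,0.2851,0.148,0.0815,-0.3425,0.466,1, 0.2846,0.2851,0.148,0.0815,-0.3425,0.466,1, 0.2846,0.2851,0.148,0.0815,-0.3425,0.466,1, 0.2846,0.2851,0.148,0.0815,-0.3425,0.466,1, 0.2846,0.2851,0.148,0.0815,-0.3425,0.466,1, 0.2846,0.2851,0.148,0.0815,-0.3425,0.466,1, 0.2846,0.2851,0.148,0.0815,-0.3425,0.466,1, 0.2846,0.2851,0.148,0.0815,-0.3425,0.466,1, 0.2846,0.2851,0.148,0.0815,-0.3425,0.466,1, 0.2846,0.2851,0.148,0.0815,-0.3425,0.466,1, 0.2846,0.2851,0.148,0.0815,-0.3425,0.466,1]'; python3 - <<'E'
from h import *
st(); goals((.459,-.0095,.09,-67,-20,.019),(.459,-.0095,.024,-67,-20,.019))
E
```

```text
clock: 2.75
eef_pos: [0.4543, -0.0042, 0.0704]
ee_rot: [0.82, -0.545, -0.146, -0.095]
contact_force: [-0.1, -0.2, 0.0]
width: 0.0877
finger_force: 0.0
{'clock': 2.75, 'qpos': [0.0967, 0.2738, -0.3615, -0.3788, -1.078, 0.5057], 'eef_pos': [0.4543, -0.0042, 0.0704], 'ee_rot': [0.8202, -0.5451, -0.1457, -0.0946], 'contact_force': [-0.1276, -0.1561, 0.0099], 'width': 0.0877, 'finger_force': 0.0}
[-0.0004, -0.0022, -0.0017, 0.0024, 0.0002, -0.0041] tcp [ 0.456 -0.004  0.072]
[0.0222, -0.0025, 0.0603, 0.0024, 0.0002, -0.0041] tcp [ 0.456 -0.004  0.006]
```

```bash
python3 -m handwheel '[0.01,-0.002,0.03,0.002,0,-0.004,1, 0.0215,-0.0025,0.059,0.002,0,-0.004,1, 0.0215,-0.0025,0.059,0.002,0,-0.004,1, 0.0215,-0.0025,0.059,0.002,0,-0.004,0, 0.0215,-0.0025,0.059,0.002,0,-0.004,0, 0.0215,-0.0025,0.059,0.002,0,-0.004,0, 0.0215,-0.0025,0.059,0.002,0,-0.004,0, 0.0215,-0.0025,0.059,0.002,0,-0.004,0, 0.0215,-0.0025,0.059,0.002,0,-0.004,0, 0.0215,-0.0025,0.059,0.002,0,-0.004,0]' 25; python3 - <<'E'
from h import *
st(); goals((.459,-.0095,.11,-67,-20,.019),(.459,-.0095,.11,-67,70,.019))
E
```

```text
clock: 3.58
eef_pos: [0.4574, -0.0003, 0.0097]
ee_rot: [0.823, -0.542, -0.144, -0.097]
contact_force: [-1.2, -0.6, 1.7]
width: 0.0465
finger_force: 0.6
{'clock': 3.5833, 'qpos': [0.0985, 0.3626, -0.4011, -0.4116, -0.9549, 0.5724], 'eef_pos': [0.4574, -0.0003, 0.0097], 'ee_rot': [0.8225, -0.5417, -0.1439, -0.0968], 'contact_force': [-1.2251, -0.5916, 1.6687], 'width': 0.0465, 'finger_force': 0.5668}
[-0.0257, 0.0019, -0.0783, -0.0019, -0.0005, 0.005] tcp [ 0.456 -0.004  0.092]
[-0.0067, 0.0019, -0.0973, -0.0054, 1.5703, 0.0024] tcp [ 0.466 -0.026  0.104]
```

```bash
python3 -m handwheel '[0,0,0,0,0,0,0, 0,0,0,0,0,0,0, 0,0,0,0,0,0,0, 0,0,0,0,0,0,0]' 25; python3 - <<'E'
from h import *
st(); goals((.459,-.0095,.11,-67,-20,.019),(.459,-.0095,.11,-67,70,.019))
E
```

```text
clock: 3.92
eef_pos: [0.4571, -0.0004, 0.0094]
ee_rot: [0.822, -0.542, -0.144, -0.097]
contact_force: [-1.2, -0.5, 6.9]
width: 0.0397
finger_force: 25.1
{'clock': 3.9167, 'qpos': [0.0984, 0.3633, -0.4012, -0.4116, -0.9553, 0.5726], 'eef_pos': [0.4571, -0.0004, 0.0094], 'ee_rot': [0.8225, -0.5417, -0.1443, -0.0965], 'contact_force': [-1.1989, -0.524, 6.9056], 'width': 0.0397, 'finger_force': 25.0649}
[-0.0258, 0.0016, -0.0786, -0.0009, -0.0001, 0.0048] tcp [ 0.456 -0.004  0.092]
[-0.0068, 0.0017, -0.0976, -0.0045, 1.5707, 0.003] tcp [ 0.466 -0.026  0.104]
```

```bash
python3 -m handwheel '[-0.013,0.001,-0.038,0,0,0,0, -0.0258,0.0016,-0.0786,0,0,0,0, -0.025,0.0016,-0.08,0,0.125,0,0, -0.0068,0.0017,-0.0976,0,1.5707,0,0, -0.0068,0.0017,-0.0976,0,1.5707,0,0, -0.0068,0.0017,-0.0976,0,1.5707,0,0, -0.0068,0.0017,-0.0976,0,1.5707,0,0, -0.0068,0.0017,-0.0976,0,1.5707,0,0, -0.0068,0.0017,-0.0976,0,1.5707,0,0, -0.0068,0.0017,-0.0976,0,1.5707,0,0]'; python3 - <<'E'
from h import *
st(); goals((.459,-.0395,.11,-67,70,.019),(.459,-.0395,.055,-67,70,.019))
im,d=robot.camera("scene");cv2.imwrite("pics/s1.png",cv2.resize(im[80:300,140:400,::-1],None,fx=2.5,fy=2.5))
E
```

```text
clock: 4.75
eef_pos: [0.4663, -0.025, 0.1038]
ee_rot: [0.805, -0.533, 0.216, 0.145]
contact_force: [1.0, -0.6, -1.6]
width: 0.04
finger_force: 25.0
{'clock': 4.75, 'qpos': [0.7488, 0.1068, -0.9617, 0.6902, -0.8311, -0.9064], 'eef_pos': [0.4663, -0.025, 0.1038], 'ee_rot': [0.8049, -0.5335, 0.2155, 0.1451], 'contact_force': [0.9848, -0.6236, -1.6264], 'width': 0.04, 'finger_force': 24.9694}
[0.0243, 0.0123, 0.0145, 0.004, 0.6962, 0.0014] tcp [ 0.466 -0.056  0.104]
[-0.0033, 0.0121, 0.0621, 0.004, 0.6962, 0.0014] tcp [ 0.466 -0.056  0.049]
```

View pics/s1.png

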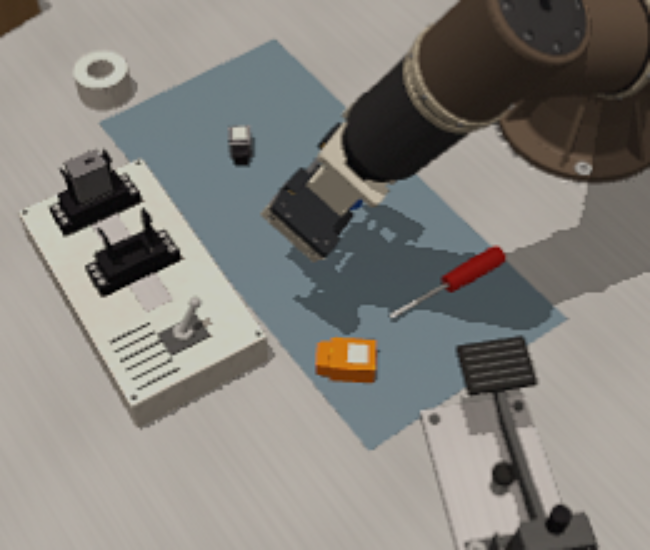

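The relay is in the grip and 50° tilted. Joint 3 (-0.96) is close to its limit, so I'll fit the arm's kinematics from the recorded states and check which standing poses can be reached.

```bash
cat > kin.py <<'E'
import numpy as np
from scipy.optimize import least_squares
from scipy.spatial.transform import Rotation as R
D=[([1.61808,.35942,.01104,-.00034,-1.22411,-.28813],[.16089,.65499,.2041],[.99275,-.12019,0,.00086]),
([1.0935,.1926,-.1811,.0003,-1.1965,-.2214],[.4217,.3978,.2206],[.9396,-.3422,.0002,-.0003]),
([.0967,.2738,-.3615,-.3788,-1.078,.5057],[.4543,-.0042,.0704],[.8202,-.5451,-.1457,-.0946]),
([.0984,.3633,-.4012,-.4116,-.9553,.5726],[.4571,-.0004,.0094],[.8225,-.5417,-.1443,-.0965]),
([.7488,.1068,-.9617,.6902,-.8311,-.9064],[.4663,-.025,.1038],[.8049,-.5335,.2155,.1451])]
LO=np.array([-3.07,-1.43,-1.02,-3.03,-3.05,-3.03]);HI=np.array([3.07,2.12,1.25,1.67,0,3.03])
r=R.from_rotvec
def fk(q,p,s,w=0):
    # p: a1,d1,L2,a3,L4,lat,L6,a5 ; s signs j4,j6
    A=r([0,0,q[0]]); x=np.array([0,0,p[1]])+A.apply([p[0],0,0])
    B=A*r([0,q[1],0]); x=x+B.apply([0,0,p[2]])
    B=B*r([0,-q[2],0]); x=x+B.apply([p[4],p[5],p[3]])
    B=B*r([s[0]*q[3],0,0]); B=B*r([0,-q[4],0]); x=x+B.apply([p[6],0,p[7]])
    B=B*r([s[1]*q[5],0,0])
    return x,B
def res(p,s):
    o=[];Bs=[]
    for q,x,e in D:
        X,B=fk(q,p,s); o+=list(X-x); Bs.append(B.inv()*R.from_quat(e))
    C=Bs[0]; o+=list(np.concatenate([.1*(C.inv()*b).as_rotvec() for b in Bs])); return np.array(o)
best=min((least_squares(res,[.1,.4,.4,0,.4,-.19,.25,0],args=(s,)) .__class__ and (lambda f:(f.cost,s,f.x))(least_squares(res,[.1,.4,.4,0,.4,-.19,.25,0],args=(s,))) for s in [(1,1),(1,-1),(-1,1),(-1,-1)]),key=lambda t:t[0])
c,S,P=best; C=R.concatenate([ (fk(q,P,S)[1].inv()*R.from_quat(e)) for q,x,e in D]).mean()
def ik(x,Rg,q0):
    f=lambda q:np.r_[fk(q,P,S)[0]-x, .2*((fk(q,P,S)[1]*C).inv()*Rg).as_rotvec()]
    s=least_squares(f,np.clip(q0,LO+.01,HI-.01),bounds=(LO+.005,HI-.005)); return s.x,np.linalg.norm(s.fun)
def pose(g):
    x,y,z,yaw,tilt,back=g; Rg=R.from_euler("z",yaw,degrees=True)*R.from_euler("x",np.pi)*R.from_euler("y",tilt,degrees=True)
    return np.array([x,y,z])+Rg.apply([0,0,back]),Rg
E
python3 - <<'E'
from kin import *
print(c,S,P.round(3),np.abs(res(P,S)).max())
for z in (.05,):
  for x,y in ((.46,-.04),(.48,-.06),(.5,-.3),(.55,-.32),(.46,-.15),(.6,-.33)):
    for yaw in (-20,-45,-67,-90,-110):
      o=[]
      for th in (40,55,70):
        e=min((ik(*pose((x,y,z,yaw,th,.019)),np.array(q0)) for q0 in (D[4][0],[.7,.5,-.6,1.2,-1,-1.2],[.2,.8,-.3,.5,-.3,0])),key=lambda t:t[1])
        o.append((round(e[1],4),e[0].round(2).tolist() if th==70 and e[1]<.002 else ''))
      print(x,y,yaw,o)
E
```

```text
0.007627834530168988 (-1, -1) [ 0.348  0.242  0.285 -0.06   0.618 -0.163  0.056 -0.397] 0.048222874931104005
0.46 -0.04 -20 [(np.float64(0.0406), ''), (np.float64(0.08), ''), (np.float64(0.1164), '')]
0.46 -0.04 -45 [(np.float64(0.0445), ''), (np.float64(0.0892), ''), (np.float64(0.0955), '')]
0.46 -0.04 -67 [(np.float64(0.0246), ''), (np.float64(0.0266), ''), (np.float64(0.0322), '')]
0.46 -0.04 -90 [(np.float64(0.0), ''), (np.float64(0.0), ''), (np.float64(0.0), [0.9, 1.6, -0.47, 0.88, -0.86, -1.98])]
0.46 -0.04 -110 [(np.float64(0.0), ''), (np.float64(0.0), ''), (np.float64(0.0), [0.6, 1.39, -0.34, 0.66, -1.09, -1.67])]
0.48 -0.06 -20 [(np.float64(0.0303), ''), (np.float64(0.0688), ''), (np.float64(0.1043), '')]
0.48 -0.06 -45 [(np.float64(0.0397), ''), (np.float64(0.0852), ''), (np.float64(0.0767), '')]
0.48 -0.06 -67 [(np.float64(0.0239), ''), (np.float64(0.0507), ''), (np.float64(0.0407), '')]
0.48 -0.06 -90 [(np.float64(0.0), ''), (np.float64(0.0), ''), (np.float64(0.0), [0.82, 1.58, -0.48, 0.97, -0.9, -2.0])]
0.48 -0.06 -110 [(np.float64(0.0), ''), (np.float64(0.0), ''), (np.
[... 1481 characters left out ...]
np.float64(0.0042), '')]
0.46 -0.15 -110 [(np.float64(0.0), ''), (np.float64(0.0), ''), (np.float64(0.0), [0.46, 1.44, -0.39, 0.85, -1.03, -1.79])]
0.6 -0.33 -20 [(np.float64(0.0), ''), (np.float64(0.0083), ''), (np.float64(0.0), [-0.51, -0.62, -0.65, -0.45, -0.35, 2.05])]
0.6 -0.33 -45 [(np.float64(0.0119), ''), (np.float64(0.0571), ''), (np.float64(0.0928), '')]
0.6 -0.33 -67 [(np.float64(0.0066), ''), (np.float64(0.0311), ''), (np.float64(0.0449), '')]
0.6 -0.33 -90 [(np.float64(0.0), ''), (np.float64(0.0), ''), (np.float64(0.0), [0.0, 1.31, -0.07, 1.5, -1.23, -1.37])]
0.6 -0.33 -110 [(np.float64(0.0), ''), (np.float64(0.0), ''), (np.float64(0.0), [-0.09, 1.33, 0.19, 1.19, -1.36, -1.15])]
```

```bash
python3 - <<'E'
s=open("kin.py").read()
s=s.replace("x=x+B.apply([p[6],0,p[7]])","x=x+B.apply([p[6],p[8],p[7]])")
i=s.index("best=min"); j=s.index("c,S,P=best")
s=s[:i]+'''best=(9,)
for s in [(1,1),(1,-1),(-1,1),(-1,-1)]:
  for l in (0,-.19):
    f=least_squares(res,[.1,.4,.4,0,.4,-.19-l,.25,0,l],args=(s,)); 
    if f.cost<best[0]: best=(f.cost,s,f.x)
'''+s[j:]
open("kin.py","w").write(s)
E
python3 - <<'E'
from kin import *
print(c,S,P.round(3)); print(res(P,S).round(4).reshape(-1,3))
E
```

```text
4.908629556682925e-09 (-1, -1) [-0.     0.199  0.602 -0.     0.464  0.     0.399 -0.    -0.192]
[[-0.      0.      0.    ]
 [ 0.     -0.0001 -0.    ]
 [ 0.      0.     -0.    ]
 [-0.      0.      0.    ]
 [-0.      0.     -0.    ]
 [ 0.      0.      0.    ]
 [ 0.     -0.     -0.    ]
 [-0.      0.     -0.    ]
 [-0.      0.      0.    ]
 [-0.      0.      0.    ]]
```

```bash
cat >> kin.py <<'E'
def frames(q):
    A=r([0,0,q[0]]); B=A*r([0,q[1],0]); e=np.array([0,0,P[1]])+B.apply([0,0,P[2]]); B=B*r([0,-q[2],0]); w=e+B.apply([P[4],0,0]); B=B*r([S[0]*q[3],0,0]); w2=w+B.apply([0,P[8],0]); return e,w,w2
E
python3 - <<'E'
from kin import *
for x,y in ((.46,-.04),(.48,-.06),(.46,-.12),(.5,-.3),(.55,-.32),(.48,.05),(.62,.15)):
    for yaw in (20,0,-20,-45,-67,-90,-110,-130):
      o=[]
      for th in (40,55,70):
        e=min((ik(*pose((x,y,.05,yaw,th,.019)),np.array(q0)) for q0 in (D[4][0],[.7,.5,-.6,1.2,-1,-1.2],[.2,.8,-.3,.5,-.3,0],[0,.5,-.6,-1,-1,1])),key=lambda t:t[1])
        o.append(round(float(e[1]),3))
      if min(o)<.01: print(x,y,yaw,o,e[0].round(2).tolist(),[f.round(2).tolist() for f in frames(e[0])] if o[2]<.003 else'')
E
```

```text
0.46 -0.04 20 [0.004, 0.05, 0.098] [0.14, -0.07, -0.83, -1.09, -0.01, 2.78] 
0.46 -0.04 0 [0.007, 0.039, 0.085] [-0.03, -0.05, -0.79, -1.44, -0.01, 3.02] 
0.46 -0.04 -90 [0.0, 0.0, 0.0] [0.87, 0.74, -0.81, 0.7, -1.24, -1.56] [[0.26, 0.31, 0.64], [0.27, 0.32, 0.18], [0.46, 0.32, 0.18]]
0.46 -0.04 -110 [0.0, 0.0, 0.0] [0.74, 0.82, -0.52, 0.46, -1.43, -1.46] [[0.32, 0.29, 0.61], [0.41, 0.37, 0.16], [0.58, 0.3, 0.18]]
0.46 -0.04 -130 [0.0, 0.0, 0.0] [0.58, 0.88, -0.26, 0.27, -1.63, -1.45] [[0.39, 0.26, 0.58], [0.55, 0.36, 0.16], [0.69, 0.23, 0.18]]
0.48 -0.06 20 [0.006, 0.052, 0.098] [-0.15, 0.01, -0.71, -1.19, -0.27, 3.02] 
0.48 -0.06 0 [0.006, 0.039, 0.086] [-0.06, -0.01, -0.75, -1.42, -0.01, 3.02] 
0.48 -0.06 -90 [0.0, 0.0, 0.0] [0.8, 0.74, -0.81, 0.76, -1.23, -1.56] [[0.28, 0.29, 0.64], [0.29, 0.3, 0.18], [0.48, 0.3, 0.18]]
0.48 -0.06 -110 [0.0, 0.0, 0.0] [0.69, 0.82, -0.51, 0.51, -1.43, -1.45] [[0.34, 0.28, 0.61], [0.43, 0.35, 0.16], [0.6, 0.28, 0.18]]
0.48 -0.06 -130 [0.0, 0.0, 0.0] [0.54, 0.89, -0.24, 0.31, -1.64, -1.43] [[0.4, 0.24, 0.58], [0.57, 0.34, 0.16], [0.71, 0.21, 0.18]]

[... 2045 characters left out ...]
0.3, 0.56], [0.57, 0.45, 0.16], [0.71, 0.32, 0.18]]
0.62 0.15 -45 [0.0, 0.0, 0.0] [0.84, 0.7, -0.94, 1.54, -1.22, -1.65] [[0.26, 0.29, 0.66], [0.24, 0.26, 0.19], [0.37, 0.4, 0.18]]
0.62 0.15 -67 [0.0, 0.0, 0.0] [0.94, 0.81, -0.6, 0.99, -1.31, -1.43] [[0.26, 0.35, 0.61], [0.3, 0.41, 0.15], [0.48, 0.48, 0.18]]
0.62 0.15 -90 [0.0, 0.0, 0.0] [0.88, 0.94, -0.19, 0.64, -1.57, -1.3] [[0.31, 0.37, 0.55], [0.44, 0.53, 0.13], [0.62, 0.51, 0.18]]
0.62 0.15 -110 [0.0, 0.0, 0.0] [0.78, 1.05, 0.14, 0.43, -1.82, -1.29] [[0.37, 0.37, 0.5], [0.57, 0.57, 0.13], [0.74, 0.49, 0.18]]
0.62 0.15 -130 [0.0, 0.0, 0.0] [0.66, 1.15, 0.45, 0.23, -2.07, -1.39] [[0.43, 0.34, 0.45], [0.71, 0.55, 0.15], [0.85, 0.42, 0.18]]
```

```bash
python3 - <<'E'
from kin import *
from h import goals
for x,y in ((.46,-.04),(.46,-.02),(.48,-.04)):
  q=np.array([.3,.4,-.4,-.4,-1,.5])
  for z,th in ((.0235,-35),(.1,-35),(.1,10),(.1,30),(.05,55)):
    q,e=ik(*pose((x,y,z,-93.8,th,.019)),q); print(x,y,z,th,round(e,4),q.round(2).tolist(),[f.round(2).tolist() for f in frames(q)])
for yaw in (-3.8,176.2,):
  for p in ((.46,-.04,.045),(.6494,-.0958,.12)):
    print(yaw,p,[ (round(e,4),q.round(2).tolist()) for q,e in [ik(*pose((*p,yaw,0,.019)),np.array([.3,.4,-.4,0,-1,s])) for s in (-1,1)]])
goals((.459,-.025,.11,-93.8,-20,.019),(.459,-.025,.03,-93.8,-20,.019))
E
```

```text
0.46 -0.04 0.0235 -35 0.0 [-0.24, 0.42, -0.34, -0.71, -1.05, 0.61] [[0.24, -0.06, 0.75], [0.56, -0.14, 0.43], [0.45, -0.26, 0.34]]
0.46 -0.04 0.1 -35 0.0 [-0.23, 0.3, -0.31, -0.66, -1.17, 0.49] [[0.17, -0.04, 0.77], [0.55, -0.13, 0.51], [0.45, -0.26, 0.41]]
0.46 -0.04 0.1 10 0.0 [0.47, 0.15, -0.69, 0.2, -0.83, -0.68] [[0.08, 0.04, 0.79], [0.35, 0.18, 0.45], [0.46, 0.03, 0.47]]
0.46 -0.04 0.1 30 0.0 [0.66, 0.25, -0.77, 0.47, -0.96, -1.08] [[0.12, 0.09, 0.78], [0.31, 0.24, 0.38], [0.47, 0.15, 0.43]]
0.46 -0.04 0.05 55 0.0 [0.8, 0.58, -0.8, 0.64, -1.11, -1.43] [[0.23, 0.24, 0.7], [0.29, 0.3, 0.25], [0.48, 0.27, 0.27]]
0.46 -0.02 0.0235 -35 0.0 [-0.2, 0.41, -0.36, -0.73, -1.03, 0.59] [[0.24, -0.05, 0.75], [0.56, -0.12, 0.43], [0.45, -0.24, 0.34]]
0.46 -0.02 0.1 -35 0.0 [-0.19, 0.29, -0.32, -0.67, -1.15, 0.47] [[0.17, -0.03, 0.78], [0.54, -0.1, 0.51], [0.45, -0.24, 0.41]]
0.46 -0.02 0.1 10 0.0 [0.51, 0.15, -0.69, 0.2, -0.84, -0.72] [[0.08, 0.04, 0.79], [0.35, 0.2, 0.45], [0.46, 0.05, 0.47]]
0.46 -0.02 0.1 30 0.0 [0.7, 0.26, -0.75, 0.45, -0.98, -1.1] [[0.12, 0.1, 0.78], [0.31, 0.26, 0.39],
[... 807 characters left out ...]
0), [0.34, 0.22, -0.68, -0.0, -0.68, 1.16]), (np.float64(0.0), [0.34, 0.22, -0.68, -0.0, -0.68, 1.16])]
-3.8 (0.6494, -0.0958, 0.12) [(np.float64(0.0), [0.15, 0.41, -0.17, -0.0, -1.0, 1.35]), (np.float64(0.0), [0.15, 0.41, -0.17, -0.0, -1.0, 1.35])]
176.2 (0.46, -0.04, 0.045) [(np.float64(0.0), [0.34, 0.22, -0.68, 0.0, -0.68, -1.98]), (np.float64(0.0), [0.34, 0.22, -0.68, 0.0, -0.68, -1.98])]
176.2 (0.6494, -0.0958, 0.12) [(np.float64(0.0), [0.15, 0.41, -0.17, 0.0, -1.0, -1.79]), (np.float64(0.0), [0.15, 0.41, -0.17, 0.0, -1.0, -1.79])]
[-0.0129, 0.0038, 0.0048, -0.0419, -0.8701, 0.4768] tcp [ 0.459 -0.019  0.092]
[-0.0538, 0.0035, 0.0736, -0.0419, -0.8701, 0.4768] tcp [ 0.459 -0.019  0.012]
```

```bash
python3 -m handwheel '[-0.0129,0.0038,0,-0.042,-0.870,0.477,0, -0.0129,0.0038,0,-0.042,-0.870,0.477,0, -0.0129,0.0038,0,-0.042,-0.870,0.477,0, -0.0129,0.0038,0,-0.042,-0.870,0.477,0, -0.0129,0.0038,0,-0.042,-0.870,0.477,0, -0.0129,0.0038,0,-0.042,-0.870,0.477,0, -0.0129,0.0038,0,-0.042,-0.870,0.477,0, -0.0129,0.0038,0,-0.042,-0.870,0.477,0, -0.0129,0.0038,0,-0.042,-0.870,0.477,0, -0.0129,0.0038,0,-0.042,-0.870,0.477,0]'; python3 - <<'E'
from h import *
st(); goals((.459,-.022,.06,-93.8,-20,.019),(.459,-.022,.029,-93.8,-20,.019))
E
```

```text
clock: 5.63
eef_pos: [0.4583, -0.0201, 0.0959]
ee_rot: [-0.669, 0.721, 0.126, 0.127]
contact_force: [-0.1, 0.0, -0.7]
width: 0.0394
finger_force: 25.0
{'clock': 5.6333, 'qpos': [0.031, 0.1739, -0.4082, -0.4283, -1.0057, 0.1291], 'eef_pos': [0.4583, -0.0201, 0.0959], 'ee_rot': [-0.6692, 0.7213, 0.1261, 0.1267], 'contact_force': [-0.0801, 0.0059, -0.6776], 'width': 0.0394, 'finger_force': 24.9736}
[0.0145, -0.0014, 0.0519, 0.0094, 0.0101, -0.0102] tcp [ 0.459 -0.016  0.042]
[0.0254, -0.0018, 0.081, 0.0094, 0.0101, -0.0102] tcp [ 0.459 -0.016  0.011]
```

```bash
python3 -m handwheel '[0.0145,-0.0014,0.04,0.009,0.010,-0.010,0, 0.0145,-0.0014,0.052,0.009,0.010,-0.010,0, 0.0254,-0.0018,0.081,0.009,0.010,-0.010,0, 0.0254,-0.0018,0.081,0.009,0.010,-0.010,0, 0.0254,-0.0018,0.081,0.009,0.010,-0.010,0.9, 0.0254,-0.0018,0.081,0.009,0.010,-0.010,0.9, 0.0254,-0.0018,0.081,0.009,0.010,-0.010,0.9, 0.0254,-0.0018,0.081,0.009,0.010,-0.010,0.9, 0.0254,-0.0018,0.04,0.009,0.010,-0.010,0.9,0.02,-0.0018,0,0.009,0.010,-0.010,0.9]'; python3 - <<'E'
from h import *
st(); goals((.459,-.022,.07,-93.8,-35,.019),(.459,-.022,.0235,-93.8,-35,.019))
im,d=robot.camera("top"); P,u,v=pts("top",d); cv2.imwrite("pics/t2.png",cv2.resize(im[160:280,200:350,::-1],None,fx=4,fy=4))
q=P[(abs(P[:,0]-.46)<.06)&(abs(P[:,1])<.06)&(P[:,2]>.02)&(P[:,2]<.036)]; print(len(q),np.percentile(q,[2,50,98],0) if len(q) else'')
E
```

```text
clock: 6.47
eef_pos: [0.457, -0.0367, 0.0899]
ee_rot: [-0.675, 0.717, 0.12, 0.125]
contact_force: [2.2, -0.5, 0.2]
width: 0.0751
finger_force: 0.0
{'clock': 6.4667, 'qpos': [0.0051, 0.183, -0.4137, -0.4184, -0.9958, 0.1688], 'eef_pos': [0.457, -0.0367, 0.0899], 'ee_rot': [-0.6753, 0.7169, 0.12, 0.1251], 'contact_force': [2.2265, -0.5396, 0.1952], 'width': 0.0751, 'finger_force': 0.0}
[-0.0121, -0.0013, 0.0421, 0.0061, -0.2624, 0.0048] tcp [ 0.46  -0.011  0.054]
[0.0038, -0.0015, 0.0858, 0.0061, -0.2624, 0.0048] tcp [ 0.46  -0.011  0.008]
0
```

View pics/t2.png

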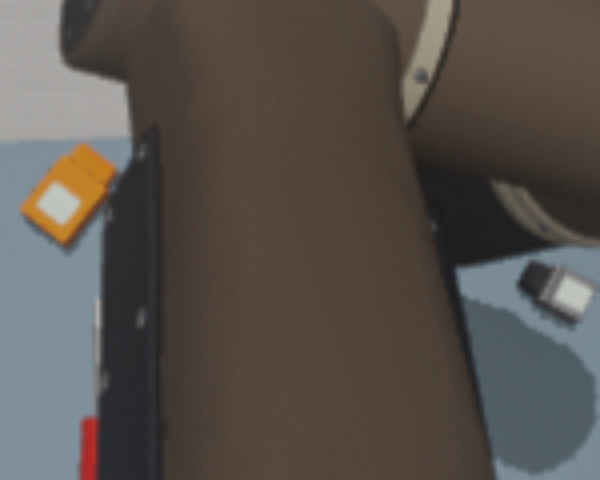

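The arm hides the relay in the top view; only the orange decoy (70,195) and the short relay (560,290) show. I'll regrasp at the place where I released it, tilted 35°, and judge by the grip width.

```bash
python3 -m handwheel '[-0.0121,-0.0013,0.02,0.006,-0.262,0.005,0.9, -0.0121,-0.0013,0.042,0.006,-0.262,0.005,0.9, -0.004,-0.0013,0.064,0.006,-0.262,0.005,0.9, 0.0038,-0.0015,0.0858,0.006,-0.262,0.005,0.9, 0.0038,-0.0015,0.0858,0.006,-0.262,0.005,0.9, 0.0038,-0.0015,0.0858,0.006,-0.262,0.005,0, 0.0038,-0.0015,0.0858,0.006,-0.262,0.005,0, 0.0038,-0.0015,0.0858,0.006,-0.262,0.005,0, 0.0038,-0.0015,0.0858,0.006,-0.262,0.005,0, 0.0038,-0.0015,0.0858,0.006,-0.262,0.005,0, 0.0038,-0.0015,0.0858,0.006,-0.262,0.005,0, 0.0038,-0.0015,0.0858,0.006,-0.262,0.005,0]' 25; python3 -m handwheel '[0,0,0,0,0,0,0, 0,0,0,0,0,0,0]' ; python3 - <<'E'
from h import *
st(); goals((.459,-.022,.1,-93.8,-35,.019),(.459,-.022,.10,-93.8,10,.019),(.459,-.022,.10,-93.8,55,.019))
im,d=robot.camera("scene");cv2.imwrite("pics/s3.png",cv2.resize(im[120:260,200:340,::-1],None,fx=4,fy=4))
E
```

```text
clock: 7.52
eef_pos: [0.4617, -0.0103, 0.0085]
ee_rot: [-0.652, 0.696, 0.204, 0.221]
contact_force: [-1.8, 0.3, 6.3]
width: 0.0415
finger_force: 25.0
clock: 7.68
eef_pos: [0.4616, -0.0103, 0.0085]
ee_rot: [-0.652, 0.696, 0.204, 0.221]
contact_force: [-1.1, -1.2, 8.3]
width: 0.0415
finger_force: 25.0
{'clock': 7.6833, 'qpos': [-0.2056, 0.412, -0.3591, -0.727, -1.029, 0.5999], 'eef_pos': [0.4616, -0.0103, 0.0085], 'ee_rot': [-0.652, 0.6958, 0.2044, 0.2214], 'contact_force': [-1.0637, -1.244, 8.2906], 'width': 0.0415, 'finger_force': 24.9967}
[-0.0428, 0.0015, -0.0627, -0.0035, 0.0012, 0.0025] tcp [ 0.46  -0.011  0.084]
[-0.0294, 0.0015, -0.0683, -0.0043, 0.7866, 0.001] tcp [ 0.459 -0.025  0.081]
[-0.0238, 0.0015, -0.0817, -0.0047, 1.572, -0.0008] tcp [ 0.458 -0.038  0.089]
```

View pics/s3.png

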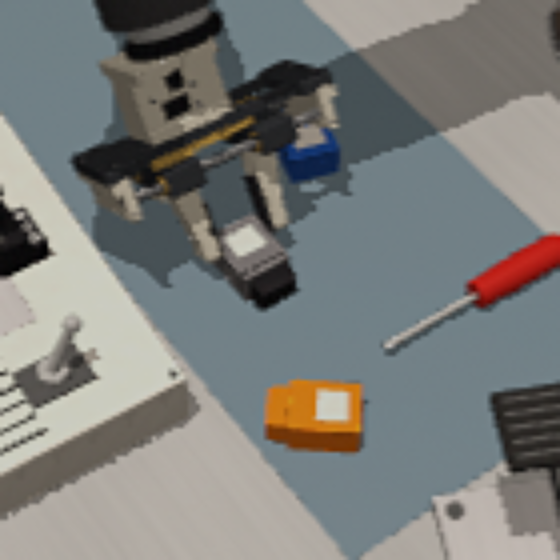

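The relay is held by its narrow sides at (245,260) in the crop, foot towards the pedal side. I'll lift it and turn it 90°.

```bash
python3 -m handwheel '[-0.02,0.001,-0.03,0,0,0,0, -0.0428,0.0015,-0.0627,0,0,0,0, -0.0294,0.0015,-0.0683,0,0.785,0,0, -0.0294,0.0015,-0.0683,0,0.785,0,0, -0.0294,0.0015,-0.0683,0,0.785,0,0, -0.0294,0.0015,-0.0683,0,0.785,0,0, -0.0294,0.0015,-0.0683,0,0.785,0,0, -0.0294,0.0015,-0.0683,0,0.785,0,0, -0.0294,0.0015,-0.0683,0,0.785,0,0]'; python3 - <<'E'
from h import *
st(); goals((.459,-.03,.10,-93.8,55,.019),(.459,-.03,.055,-93.8,55,.019))
E
```

```text
clock: 8.48
eef_pos: [0.4598, -0.0244, 0.0817]
ee_rot: [-0.681, 0.727, -0.063, -0.062]
contact_force: [0.3, -0.9, -1.2]
width: 0.0417
finger_force: 24.8
{'clock': 8.4833, 'qpos': [0.5166, 0.1423, -0.6988, 0.2066, -0.8315, -0.7299], 'eef_pos': [0.4598, -0.0244, 0.0817], 'ee_rot': [-0.6807, 0.7272, -0.0635, -0.0617], 'contact_force': [0.3154, -0.9046, -1.2467], 'width': 0.0417, 'finger_force': 24.8129}
[0.0222, 0.0004, -0.0035, -0.0078, 0.7829, -0.0037] tcp [ 0.458 -0.046  0.089]
[0.0143, 0.0008, 0.0408, -0.0078, 0.7829, -0.0037] tcp [ 0.458 -0.046  0.044]
```

```bash
python3 -m handwheel '[0.0222,0.0004,-0.0035,-0.004,0.783,0,0, 0.0222,0.0004,-0.0035,-0.004,0.783,0,0, 0.0222,0.0004,-0.0035,-0.004,0.783,0,0, 0.0222,0.0004,-0.0035,-0.004,0.783,0,0, 0.0222,0.0004,-0.0035,-0.004,0.783,0,0, 0.0222,0.0004,-0.0035,-0.004,0.783,0,0, 0.0222,0.0004,-0.0035,-0.004,0.783,0,0, 0.0222,0.0004,-0.0035,-0.004,0.783,0,0]'; python3 - <<'E'
from h import *
st(); 
for z in(.07,.055,.05): goals((.459,-.03,z,-93.8,55,.019))
im,d=robot.camera("scene");cv2.imwrite("pics/s4.png",cv2.resize(im[110:280,180:380,::-1],None,fx=4,fy=3.5))
for c in("scene","top"):
    if c=="top": im,d=robot.camera(c)
    for r in robot.regions_of(c,"relay")[:5]:
        P,u,v=pts(c,d,r["pixels"]); print(c,r["confidence"],np.percentile(P,[2,50,98],0).round(3).tolist())
E
```

```text
clock: 9.15
eef_pos: [0.457, -0.0458, 0.086]
ee_rot: [-0.606, 0.647, -0.315, -0.338]
contact_force: [-1.1, -1.0, -1.6]
width: 0.0412
finger_force: 24.8
{'clock': 9.15, 'qpos': [0.8223, 0.506, -0.7586, 0.5836, -1.209, -1.3633], 'eef_pos': [0.457, -0.0458, 0.086], 'ee_rot': [-0.6063, 0.6471, -0.3148, -0.3384], 'contact_force': [-1.1085, -1.0356, -1.6311], 'width': 0.0412, 'finger_force': 24.831}
[-0.0222, -0.0011, 0.0151, 0.0019, -0.001, 0.0021] tcp [ 0.458 -0.046  0.059]
[-0.0345, -0.0011, 0.0237, 0.0019, -0.001, 0.0021] tcp [ 0.458 -0.046  0.044]
[-0.0386, -0.0011, 0.0266, 0.0019, -0.001, 0.0021] tcp [ 0.458 -0.046  0.039]
scene 0.89 [[0.478, 0.102, 0.002], [0.509, 0.133, 0.028], [0.539, 0.163, 0.032]]
scene 0.63 [[0.331, -0.12, 0.009], [0.356, -0.099, 0.028], [0.431, 0.001, 0.156]]
top 0.63 [[0.333, -0.118, 0.021], [0.355, -0.085, 0.03], [0.38, -0.057, 0.034]]
top 0.56 [[0.437, -0.052, 0.096], [0.458, -0.038, 0.119], [0.477, -0.023, 0.123]]
```

View pics/s4.png

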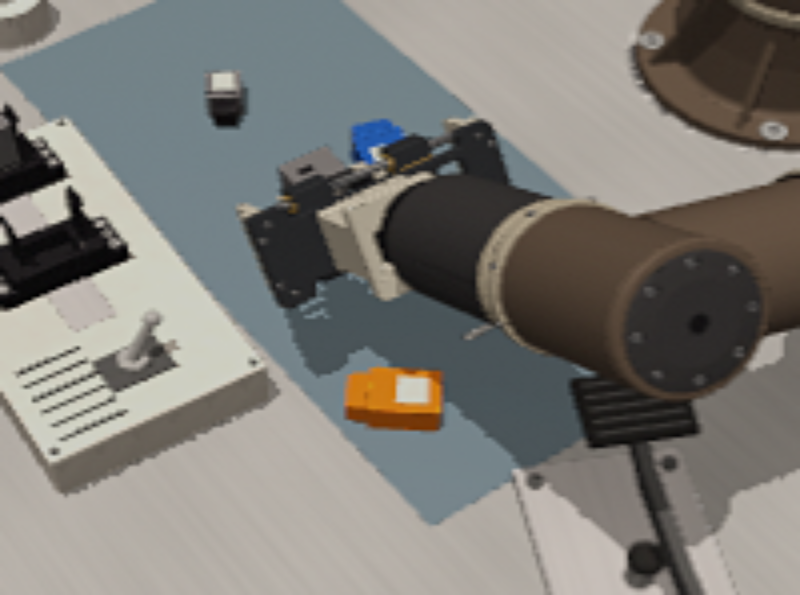

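The relay hangs upright in the grip; its top shows at crop (310,165), z≈0.120, so the foot is about 52 mm up. The wrist is clear of the pedal. I'll lower it.

```bash
python3 -m handwheel '[-0.02,0,0.014,0,0,0,0, -0.038,0,0.0267,0,0,0,0, -0.038,0,0.0267,0,0,0,0, -0.041,0,0.0287,0,0,0,0, -0.041,0,0.0287,0,0,0,0]'; python3 - <<'E'
from h import *
st()
im,d=robot.camera("top"); P,u,v=pts("top",d)
q=P[(abs(P[:,0]-.458)<.018)&(P[:,1]>-.06)&(P[:,1]<-.015)&(P[:,2]>.05)&(P[:,2]<.1)]
A=np.c_[q[:,:2],np.ones(len(q))]; k=abs(q[:,2]-np.median(q[:,2]))<.004; print(len(q),np.median(q,0),np.linalg.lstsq(A[k],q[k,2],rcond=None)[0])
E
```

```text
clock: 9.77
eef_pos: [0.4572, -0.0468, 0.0386]
ee_rot: [-0.605, 0.65, -0.314, -0.336]
contact_force: [0.1, 0.1, -1.5]
width: 0.0417
finger_force: 24.8
{'clock': 9.7667, 'qpos': [0.8121, 0.582, -0.7873, 0.6168, -1.1154, -1.4303], 'eef_pos': [0.4572, -0.0468, 0.0386], 'ee_rot': [-0.6054, 0.6498, -0.3139, -0.3357], 'contact_force': [0.1195, 0.1135, -1.4906], 'width': 0.0417, 'finger_force': 24.8306}
134 [ 0.45875845 -0.03845485  0.07098119] [ 0.0003253  -0.01649313  0.07029668]
```

```bash
python3 -m handwheel '[-0.001,0,0.0007,0,0,0,0, -0.002,0,0.0014,0,0,0,0, -0.0022,0,0.0015,0,0,0,0, -0.0022,0,0.0015,0,0,0,0]'; python3 - <<'E'
from h import *
st()
E
```

```text
clock: 10.15
eef_pos: [0.4574, -0.0466, 0.0369]
ee_rot: [-0.605, 0.649, -0.315, -0.336]
contact_force: [-2.7, 3.4, 10.6]
width: 0.0413
finger_force: 24.9
{'clock': 10.15, 'qpos': [0.8133, 0.587, -0.7883, 0.6196, -1.1139, -1.4347], 'eef_pos': [0.4574, -0.0466, 0.0369], 'ee_rot': [-0.6053, 0.6488, -0.3153, -0.3365], 'contact_force': [-2.6737, 3.447, 10.5925], 'width': 0.0413, 'finger_force': 24.8934}
```

Touching down (10 N). Release, wait, then back off along the fingers.

```bash
python3 -m handwheel '[0.0006,0,-0.0004,0,0,0,0, 0.0006,0,-0.0004,0,0,0,0.8, 0.0006,0,-0.0004,0,0,0,0.8, 0.0006,0,-0.0004,0,0,0,0.8, 0.0006,0,-0.0004,0,0,0,0.8, 0.0006,0,-0.0004,0,0,0,0.8, 0.0006,0,-0.0004,0,0,0,0.8, 0,0,-0.02,0,0,0,0.8, 0,0,-0.06,0,0,0,0.8, 0,0,-0.1,0,0,0,0.8, 0,0,-0.12,0,0,0,0.8, 0,0,-0.12,0,0,0,0.8]'; python3 - <<'E'
from h import *
st()
for c in("scene","top"):
    im,d=robot.camera(c); P,u,v=pts(c,d)
    q=P[(abs(P[:,0]-.458)<.04)&(abs(P[:,1]+.038)<.035)&(P[:,2]>.062)&(P[:,2]<.078)]
    print(c,len(q))
    if len(q)>20: print(np.median(q,0),cv2.minAreaRect(q[:,:2].astype(np.float32)*1000))
    if c=="scene":cv2.imwrite("pics/s5.png",cv2.resize(im[110:280,180:380,::-1],None,fx=4,fy=3.5))
E
```

```text
clock: 11.15
eef_pos: [0.466, 0.056, 0.1056]
ee_rot: [-0.607, 0.649, -0.315, -0.333]
contact_force: [0.4, -0.0, 0.4]
width: 0.0704
finger_force: 0.0
{'clock': 11.15, 'qpos': [0.9462, 0.5416, -0.5666, 0.4603, -1.3575, -1.3301], 'eef_pos': [0.466, 0.056, 0.1056], 'ee_rot': [-0.6069, 0.6494, -0.3146, -0.3331], 'contact_force': [0.3833, -0.0008, 0.3572], 'width': 0.0704, 'finger_force': 0.0}
scene 124
[ 0.45739959 -0.03679039  0.0673137 ] ((456.8783874511719, -37.99261474609375), (34.38571548461914, 41.77492904663086), 85.5614013671875)
top 157
[ 0.45715429 -0.03797535  0.06890157] ((456.77447509765625, -37.684505462646484), (29.065933227539062, 41.442588806152344), 83.49796295166016)
```

View pics/s5.png

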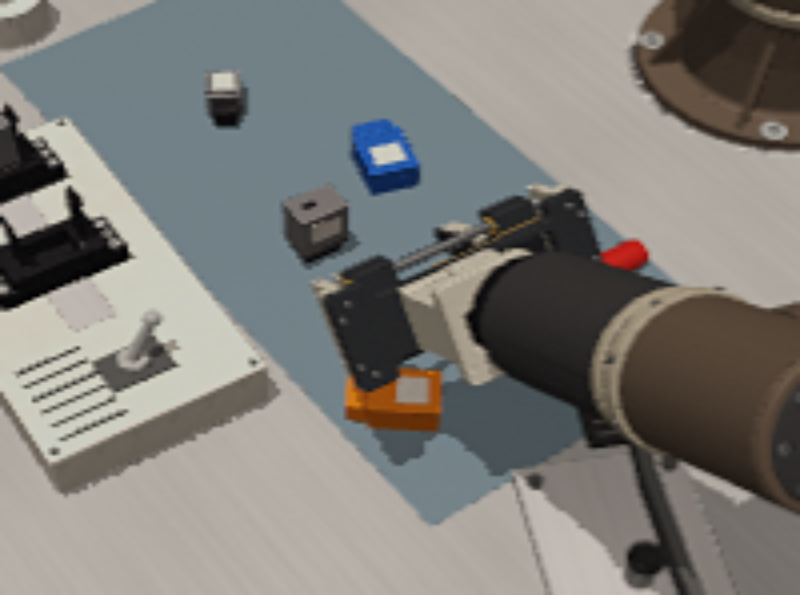

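The relay stands free at crop (315,220), centre (0.457,-0.038), top at z=0.068. Next I'll swing to vertical and take the broad faces.

```bash
python3 - <<'E'
from h import *
from kin import *
for g in ((.46,0,.24,175,0,0),(.4569,-.0378,.15,174.8,0,0)):
    print(ik(*pose(g),robot.read_state()["qpos"])[0].round(2)); goals(g)
E
```

```text
[ 0.43 -0.03 -0.38  0.   -1.22 -2.09]
[0.141, 0.0001, -0.0359, -0.7547, -0.7394, 1.4557] tcp [0.46 0.   0.24]
[ 0.35  0.04 -0.53  0.   -1.   -2.01]
[0.0894, 0.0006, 0.047, -0.7563, -0.7384, 1.4589] tcp [ 0.457 -0.038  0.15 ]
```

```bash
python3 -m handwheel '[0.04,0,-0.02,0,0,0,0.8, 0.141,0,-0.036,-0.755,-0.739,1.456,0.8, 0.141,0,-0.036,-0.755,-0.739,1.456,0.8, 0.141,0,-0.036,-0.755,-0.739,1.456,0.8, 0.141,0,-0.036,-0.755,-0.739,1.456,0.8, 0.141,0,-0.036,-0.755,-0.739,1.456,0.8, 0.141,0,-0.036,-0.755,-0.739,1.456,0.8, 0.141,0,-0.036,-0.755,-0.739,1.456,0.8, 0.141,0,-0.036,-0.755,-0.739,1.456,0.8, 0.141,0,-0.036,-0.755,-0.739,1.456,0.8, 0.141,0,-0.036,-0.755,-0.739,1.456,0.8, 0.141,0,-0.036,-0.755,-0.739,1.456,0.8]'; python3 - <<'E'
from h import *
st(); goals((.4569,-.0378,.13,174.8,0,0))
E
```

```text
clock: 12.25
eef_pos: [0.4594, -0.0015, 0.2391]
ee_rot: [-0.123, 0.985, -0.084, -0.091]
contact_force: [-0.5, -0.4, -0.2]
width: 0.0697
finger_force: 0.0
{'clock': 12.25, 'qpos': [0.5102, 0.1007, -0.3131, 0.0882, -1.39, -1.8575], 'eef_pos': [0.4594, -0.0015, 0.2391], 'ee_rot': [-0.1235, 0.9846, -0.0839, -0.0906], 'contact_force': [-0.5147, -0.4239, -0.1544], 'width': 0.0697, 'finger_force': 0.0}
[-0.0111, -0.0184, 0.113, -0.1772, -0.1747, 0.3385] tcp [ 0.457 -0.038  0.13 ]
```

```bash
python3 -m handwheel '[-0.0111,-0.0184,0.113,-0.177,-0.175,0.339,0.7, -0.0111,-0.0184,0.113,-0.177,-0.175,0.339,0.7, -0.0111,-0.0184,0.113,-0.177,-0.175,0.339,0.7, -0.0111,-0.0184,0.113,-0.177,-0.175,0.339,0.7, -0.0111,-0.0184,0.113,-0.177,-0.175,0.339,0.7, -0.0111,-0.0184,0.113,-0.177,-0.175,0.339,0.7]'; python3 - <<'E'
from h import *
st(); goals((.4569,-.0378,.10,174.8,0,0),(.4569,-.0378,.028,174.8,0,0))
E
```

```text
clock: 12.75
eef_pos: [0.457, -0.0381, 0.1309]
ee_rot: [0.042, 0.999, -0.001, -0.001]
contact_force: [1.4, 0.6, 0.6]
width: 0.0614
finger_force: 0.0
{'clock': 12.75, 'qpos': [0.3502, 0.0653, -0.5537, 0.0024, -0.9539, -2.0072], 'eef_pos': [0.457, -0.0381, 0.1309], 'ee_rot': [0.0424, 0.9991, -0.0013, -0.0006], 'contact_force': [1.4209, 0.5602, 0.5749], 'width': 0.0614, 'finger_force': 0.0}
[0.0001, 0.0004, 0.0309, -0.0027, -0.0012, 0.0059] tcp [ 0.457 -0.038  0.1  ]
[0.0, 0.0005, 0.1029, -0.0027, -0.0012, 0.0059] tcp [ 0.457 -0.038  0.028]
```

```bash
python3 -m handwheel '[0,0.0004,0.03,0,0,0.005,0.7, 0,0.0004,0.06,0,0,0.005,0.7, 0,0.0004,0.09,0,0,0.005,0.7, 0,0.0004,0.103,0,0,0.005,0.7, 0,0.0004,0.103,0,0,0.005,0.7, 0,0.0004,0.103,0,0,0.005,0, 0,0.0004,0.103,0,0,0.005,0, 0,0.0004,0.103,0,0,0.005,0, 0,0.0004,0.103,0,0,0.005,0, 0,0.0004,0.103,0,0,0.005,0, 0,0.0004,0.103,0,0,0.005,0, 0,0.0004,0.103,0,0,0.005,0]' 45; python3 - <<'E'
from h import *
st(); goals((.457,-.0378,.16,176.2,0,0),(.6494,-.0958,.16,176.2,0,0))
E
```

```text
clock: 13.75
eef_pos: [0.4585, -0.0364, 0.0289]
ee_rot: [0.044, 0.999, -0.0, 0.001]
contact_force: [-0.1, 0.1, 5.5]
width: 0.03
finger_force: 44.6
{'clock': 13.75, 'qpos': [0.3524, 0.2078, -0.6791, 0.0023, -0.6829, -2.0138], 'eef_pos': [0.4585, -0.0364, 0.0289], 'ee_rot': [0.0444, 0.999, -0.0005, 0.0008], 'contact_force': [-0.1193, 0.0525, 5.4696], 'width': 0.03, 'finger_force': 44.6285}
[0.0012, -0.0017, -0.1311, -0.0009, 0.0016, -0.0225] tcp [ 0.457 -0.038  0.16 ]
[-0.1956, -0.0424, -0.1308, -0.0009, 0.0016, -0.0225] tcp [ 0.649 -0.096  0.16 ]
```

```bash
python3 -m handwheel '[0,0,-0.04,0,0,0,0, 0,0,-0.08,0,0,0,0, 0,0,-0.12,0,0,0,0, -0.01,-0.003,-0.16,0,0,-0.0225,0, -0.0456,-0.01,-0.171,0,0,-0.0225,0, -0.0856,-0.02,-0.171,0,0,-0.0225,0, -0.1256,-0.03,-0.171,0,0,-0.0225,0, -0.1656,-0.038,-0.171,0,0,-0.0225,0, -0.1956,-0.0424,-0.171,0,0,-0.0225,0, -0.1956,-0.0424,-0.171,0,0,-0.0225,0, -0.1956,-0.0424,-0.171,0,0,-0.0225,0, -0.1956,-0.0424,-0.171,0,0,-0.0225,0]'; python3 - <<'E'
from h import *
st()
for c in("scene","top"):
    im,d=robot.camera(c); P,u,v=pts(c,d)
    cv2.imwrite(f"pics/{c}6.png",im[:,:,::-1]); np.save(f"pics/{c}6.npy",d)
    if c=="scene":cv2.imwrite("pics/s6.png",cv2.resize(im[110:260,120:270,::-1],None,fx=4,fy=4))
    q=P[(abs(P[:,0]-.65)<.035)&(abs(P[:,1]+.096)<.03)&(P[:,2]>.165)&(P[:,2]<.26)]
    print(c,len(q),np.percentile(q,[2,50,98],0).round(4).tolist())
    for r in robot.regions_of(c,"relay")[:4]:
        P,u,v=pts(c,d,r["pixels"]); print(r["confidence"],np.percentile(P,[2,50,98],0).round(3).tolist())
E
```

```text
clock: 14.75
eef_pos: [0.6482, -0.096, 0.1982]
ee_rot: [0.034, 0.999, -0.001, -0.001]
contact_force: [-1.0, -0.7, -0.5]
width: 0.0296
finger_force: 44.6
{'clock': 14.75, 'qpos': [0.1506, 0.3318, -0.0438, 0.0011, -1.1975, -1.7889], 'eef_pos': [0.6482, -0.096, 0.1982], 'ee_rot': [0.0335, 0.9994, -0.0007, -0.001], 'contact_force': [-1.0405, -0.6685, -0.5188], 'width': 0.0296, 'finger_force': 44.5945}
scene 76 [[0.6281, -0.1078, 0.1695], [0.6505, -0.084, 0.1896], [0.6671, -0.0799, 0.217]]
0.8 [[0.479, 0.103, 0.007], [0.51, 0.134, 0.028], [0.538, 0.161, 0.033]]
0.63 [[0.337, -0.115, 0.006], [0.36, -0.075, 0.029], [0.383, -0.053, 0.034]]
0.38 [[0.632, -0.089, 0.171], [0.647, -0.084, 0.186], [0.662, -0.08, 0.195]]
top 199 [[0.6245, -0.1156, 0.193], [0.6291, -0.0937, 0.2371], [0.6546, -0.0791, 0.243]]
0.77 [[0.333, -0.119, 0.022], [0.354, -0.086, 0.03], [0.38, -0.055, 0.034]]
0.7 [[0.619, -0.107, 0.193], [0.627, -0.092, 0.238], [0.656, -0.078, 0.305]]
0.44 [[0.598, -0.114, 0.068], [0.625, -0.092, 0.09], [0.68, -0.074, 0.144]]
```

View pics/s6.png

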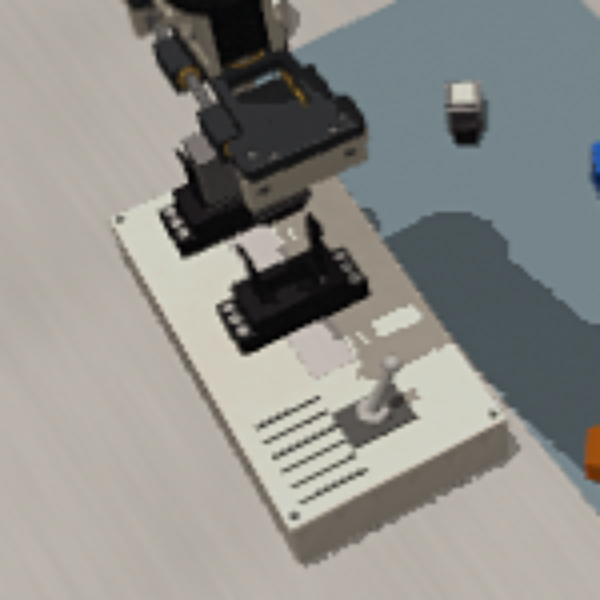

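The held relay hangs over the empty socket (crop 290,290) with both clips clear; the gripper hides most of it. Both measures put it about 3 mm short in x, so I'll correct that and lower to just above the hole.

```bash
python3 -m handwheel '[-0.0029,0,0.015,0,0,0,0, -0.0029,0,0.035,0,0,0,0, -0.0029,0,0.05,0,0,0,0, -0.0029,0,0.06,0,0,0,0, -0.0029,0,0.066,0,0,0,0, -0.0029,0,0.066,0,0,0,0]'; python3 - <<'E'
from h import *
st()
for c in("scene","top"):
    im,d=robot.camera(c); P,u,v=pts(c,d); cv2.imwrite(f"pics/{c}7.png",im[:,:,::-1])
    for z0,z1 in((.1,.112),(.118,.16)):
        q=P[(abs(P[:,0]-.65)<.035)&(P[:,1]>-.092)&(P[:,1]<-.07)&(P[:,2]>z0)&(P[:,2]<z1)]
        if len(q)>5: print(c,z0,len(q),np.percentile(q,[2,50,98],0).round(4).tolist())
s=cv2.imread("pics/scene7.png")[140:230,150:250]; t=cv2.imread("pics/top7.png")[110:200,250:350]
cv2.imwrite("pics/c7.png",cv2.resize(np.hstack([s,t]),None,fx=4,fy=5))
E
```

```text
clock: 15.45
eef_pos: [0.651, -0.0961, 0.1324]
ee_rot: [0.033, 0.999, -0.001, -0.001]
contact_force: [-0.7, 1.0, -1.2]
width: 0.0297
finger_force: 44.6
{'clock': 15.45, 'qpos': [0.15, 0.3827, -0.1244, 0.0014, -1.0654, -1.7879], 'eef_pos': [0.651, -0.0961, 0.1324], 'ee_rot': [0.0332, 0.9994, -0.0008, -0.0007], 'contact_force': [-0.6695, 0.9509, -1.1716], 'width': 0.0297, 'finger_force': 44.5944}
scene 0.1 21 [[0.6266, -0.0902, 0.1039], [0.648, -0.0878, 0.1075], [0.675, -0.0846, 0.1118]]
scene 0.118 15 [[0.6323, -0.0913, 0.1186], [0.6698, -0.0856, 0.1221], [0.6766, -0.0802, 0.1388]]
top 0.118 38 [[0.6216, -0.0918, 0.1205], [0.6296, -0.0852, 0.1387], [0.6449, -0.0799, 0.1592]]
```

View pics/c7.png

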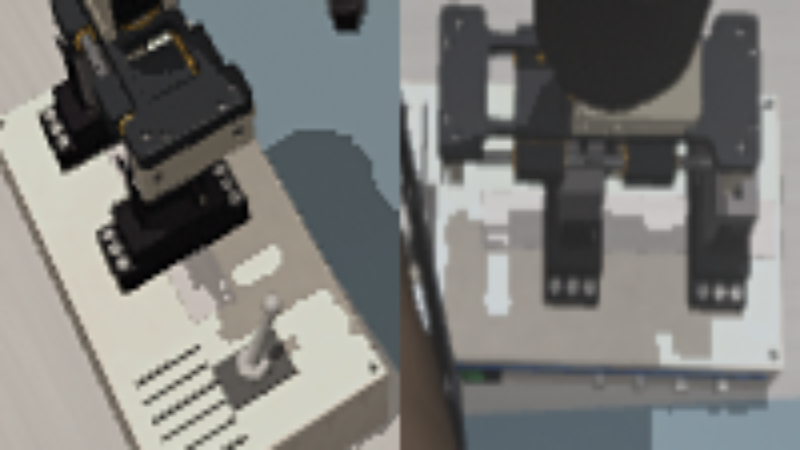

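The foot is between the clips, over the hole, with no contact force. I'll lower it slowly into the mouth.

```bash
python3 -m handwheel '[0,0,0.003,0,0,0,0, 0,0,0.006,0,0,0,0, 0,0,0.009,0,0,0,0, 0,0,0.012,0,0,0,0, 0,0,0.0145,0,0,0,0, 0,0,0.0145,0,0,0,0]'; python3 - <<'E'
from h import *
st(); print(robot.read_state()["wrist_torque"])
E
```

```text
clock: 16.05
eef_pos: [0.6514, -0.0963, 0.1179]
ee_rot: [0.033, 0.999, -0.001, -0.001]
contact_force: [0.0, 0.5, -0.9]
width: 0.0301
finger_force: 44.6
{'clock': 16.05, 'qpos': [0.1496, 0.3952, -0.1409, 0.0014, -1.0361, -1.7879], 'eef_pos': [0.6514, -0.0963, 0.1179], 'ee_rot': [0.0334, 0.9994, -0.0007, -0.0006], 'contact_force': [0.0469, 0.5357, -0.8527], 'width': 0.0301, 'finger_force': 44.5943}
[ 0.00356945 -0.10823871  0.00150941]
```

```bash
python3 -m handwheel '[0,0,0.003,0,0,0,0, 0,0,0.006,0,0,0,0, 0,0,0.009,0,0,0,0, 0,0,0.0105,0,0,0,0, 0,0,0.0105,0,0,0,0]'; python3 - <<'E'
from h import *
st(); print(robot.read_state()["wrist_torque"])
E
```

```text
clock: 16.47
eef_pos: [0.6515, -0.0963, 0.1076]
ee_rot: [0.033, 0.999, -0.001, -0.0]
contact_force: [0.6, -0.4, -1.2]
width: 0.0297
finger_force: 44.6
{'clock': 16.4667, 'qpos': [0.1496, 0.4042, -0.1527, 0.0015, -1.0151, -1.7879], 'eef_pos': [0.6515, -0.0963, 0.1076], 'ee_rot': [0.0333, 0.9994, -0.0007, -0.0005], 'contact_force': [0.6443, -0.4383, -1.1935], 'width': 0.0297, 'finger_force': 44.5944}
[ 0.05438816 -0.14143661  0.04184985]
```

Still free. Now the last 3 mm onto the block.

```bash
python3 -m handwheel '[0,0,0.0015,0,0,0,0, 0,0,0.003,0,0,0,0, 0,0,0.0045,0,0,0,0, 0,0,0.0045,0,0,0,0]'; python3 - <<'E'
from h import *
st()
E
```

```text
clock: 16.8
eef_pos: [0.6523, -0.0964, 0.1052]
ee_rot: [0.033, 0.999, -0.001, 0.001]
contact_force: [-1.4, 0.4, 6.8]
width: 0.0296
finger_force: 44.6
{'clock': 16.8, 'qpos': [0.1497, 0.4061, -0.1559, 0.0023, -1.0076, -1.7878], 'eef_pos': [0.6523, -0.0964, 0.1052], 'ee_rot': [0.033, 0.9995, -0.0009, 0.0007], 'contact_force': [-1.417, 0.3949, 6.8061], 'width': 0.0296, 'finger_force': 44.618}
```

```bash
python3 -m handwheel '[0,0,0.002,0,0,0,0, 0,0,0.003,0,0,0,0, 0,0,0.003,0,0,0,0, 0,0,0.003,0,0,0,0, 0,0,0.003,0,0,0,0]'; python3 - <<'E'
from h import *
st()
E
```

```text
clock: 17.22
eef_pos: [0.6525, -0.0973, 0.1045]
ee_rot: [0.033, 0.999, -0.001, 0.001]
contact_force: [-8.2, -0.9, 19.3]
width: 0.0294
finger_force: 44.9
{'clock': 17.2167, 'qpos': [0.1492, 0.4064, -0.1582, 0.0041, -1.004, -1.7878], 'eef_pos': [0.6525, -0.0973, 0.1045], 'ee_rot': [0.0328, 0.9995, -0.0015, 0.0014], 'contact_force': [-8.1645, -0.9239, 19.3037], 'width': 0.0294, 'finger_force': 44.8834}
```

```bash
python3 -m handwheel '[0,0,-0.003,0,0,0,0, 0,0,-0.003,0,0,0,0.6, 0,0,-0.003,0,0,0,0.6, 0,0,-0.003,0,0,0,0.6, 0,0,-0.003,0,0,0,0.6, 0,0,-0.003,0,0,0,0.6, 0,0,-0.03,0,0,0,0.6, 0,0,-0.07,0,0,0,0.6, 0,0,-0.11,0,0,0,0.6, 0,0,-0.15,0,0,0,0.6, 0,0,-0.15,0,0,0,0.6]'; python3 - <<'E'
from h import *
st()
for c in("scene","top"):
    im,d=robot.camera(c); P,u,v=pts(c,d); cv2.imwrite(f"pics/{c}8.png",im[:,:,::-1])
    q=P[(abs(P[:,0]-.65)<.035)&(abs(P[:,1]+.095)<.03)&(P[:,2]>.10)&(P[:,2]<.18)]
    t=q[q[:,2]>.139]
    print(c,len(q),len(t)); 
    if len(t)>5: print(np.percentile(t,[2,50,98],0).round(4).tolist(),cv2.minAreaRect(t[:,:2].astype(np.float32)*1000))
goals((.60,.0205,.16,176.2,0,0),(.60,.0205,.105,176.2,0,0),(.695,.0145,.105,176.2,0,0))
E
```

```text
clock: 18.13
eef_pos: [0.6556, -0.0968, 0.2604]
ee_rot: [0.033, 0.999, -0.001, 0.006]
contact_force: [-0.2, -0.1, 2.4]
width: 0.0527
finger_force: 0.0
{'clock': 18.1333, 'qpos': [0.15, 0.3026, 0.054, 0.0049, -1.3099, -1.7877], 'eef_pos': [0.6556, -0.0968, 0.2604], 'ee_rot': [0.0328, 0.9994, -0.0012, 0.0065], 'contact_force': [-0.2282, -0.1413, 2.4224], 'width': 0.0527, 'finger_force': 0.0}
scene 338 156
[[0.6215, -0.111, 0.1396], [0.6495, -0.0944, 0.1432], [0.6772, -0.0802, 0.1471]] ((649.5144653320312, -95.28787231445312), (32.75971984863281, 57.86349868774414), 84.04583740234375)
top 275 194
[[0.6212, -0.1102, 0.1398], [0.6503, -0.0958, 0.1449], [0.6771, -0.0818, 0.1486]] ((648.8600463867188, -95.87543487548828), (27.6914005279541, 58.088218688964844), 86.82276153564453)
[0.0608, 0.1127, 0.0927, -0.0006, 0.0041, -0.0002] tcp [0.6  0.02 0.16]
[0.0611, 0.1127, 0.1477, -0.0006, 0.0041, -0.0002] tcp [0.6   0.02  0.105]
[-0.0341, 0.1131, 0.1481, -0.0006, 0.0041, -0.0002] tcp [0.695 0.014 0.105]
```

The relay sits at (0.649,-0.0956), level with its neighbour. Next the toggle, with shut fingers.

```bash
python3 -m handwheel '[0.03,0.04,0,0,0.004,0,0, 0.0658,0.08,0.03,0,0.004,0,0, 0.0658,0.1147,0.06,0,0.004,0,0, 0.0658,0.1147,0.0927,0,0.004,0,0, 0.0658,0.1147,0.0927,0,0.004,0,0, 0.0658,0.1147,0.0927,0,0.004,0,0, 0.0658,0.1147,0.0927,0,0.004,0,0, 0.0658,0.1147,0.0927,0,0.004,0,0]'; python3 - <<'E'
from h import *
st(); goals((.595,.0229,.095,176.2,0,0),(.657,.0189,.095,176.2,0,0),(.667,.0182,.095,176.2,0,0))
P,u,v=pts("top",robot.camera("top")[1]); f=lambda y:np.median(P[(abs(P[:,0]-.645)<.018)&(abs(P[:,1]-y)<.011)&(P[:,2]>.13)&(P[:,2]<.16)],0); print(f(-.0955),f(-.2003))
E
```

```text
clock: 18.9
eef_pos: [0.5946, 0.0222, 0.1585]
ee_rot: [0.033, 0.999, -0.001, -0.002]
contact_force: [0.6, -0.8, 0.5]
width: 0.0047
finger_force: 0.0
{'clock': 18.9, 'qpos': [0.3657, 0.2646, -0.2334, 0.0003, -1.0765, -2.0032], 'eef_pos': [0.5946, 0.0222, 0.1585], 'ee_rot': [0.0333, 0.9994, -0.0008, -0.0017], 'contact_force': [0.5545, -0.8434, 0.4725], 'width': 0.0047, 'finger_force': 0.0}
[-0.0006, 0.0008, 0.0635, -0.0018, -0.0033, -0.0002] tcp [0.595 0.023 0.095]
[-0.0627, 0.0009, 0.0633, -0.0018, -0.0033, -0.0002] tcp [0.657 0.019 0.095]
[-0.0728, 0.0009, 0.0633, -0.0018, -0.0033, -0.0002] tcp [0.667 0.018 0.095]
[ 0.64306543 -0.09801252  0.14471953] [ 0.64368216 -0.20016668  0.14512278]
```

```bash
python3 -m handwheel '[0,0.001,0.03,0,0,0,0, 0,0.001,0.063,0,0,0,0, 0,0.001,0.063,0,0,0,0, -0.015,0.001,0.063,0,0,0,0, -0.03,0.001,0.063,0,0,0,0, -0.042,0.001,0.063,0,0,0,0, -0.052,0.001,0.063,0,0,0,0, -0.06,0.001,0.063,0,0,0,0, -0.065,0.001,0.063,0,0,0,0, -0.065,0.001,0.063,0,0,0,0]'; python3 - <<'E'
from h import *
st()
d=robot.camera("scene")[1]; P,u,v=pts("scene",d)
q=P[(abs(P[:,0]-.66)<.06)&(abs(P[:,1]-.02)<.03)&(P[:,2]>.1)&(P[:,2]<.122)];print(len(q),np.percentile(q,[5,50,95],0).round(4))
E
```

```text
clock: 19.78
eef_pos: [0.6594, 0.0189, 0.0951]
ee_rot: [0.034, 0.999, -0.001, -0.002]
contact_force: [0.5, 0.2, 0.1]
width: 0.0002
finger_force: 0.0
{'clock': 19.7833, 'qpos': [0.3237, 0.4189, -0.1605, -0.0, -0.9951, -1.9616], 'eef_pos': [0.6594, 0.0189, 0.0951], 'ee_rot': [0.0336, 0.9994, -0.0006, -0.0017], 'contact_force': [0.5103, 0.1633, 0.0796], 'width': 0.0002, 'finger_force': 0.0}Traceback (most recent call last):
  File "<stdin>", line 4, in <module>
    return _quantile_unchecked(
        a, q, axis, out, overwrite_input, method, keepdims, weights)
    return _ureduce(a,
                    func=_quantile_ureduce_func,
    ...<5 lines>...
                    overwrite_input=overwrite_input,
                    method=method)
    r = func(a, **kwargs)
    result = _quantile(arr,
                       quantiles=q,
    ...<2 lines>...
                       out=out,
                       weights=wgt)
    slices_having_nans = np.isnan(arr[-1, ...])
                                  ~~~^^^^^^^^^
IndexError: index -1 is out of bounds for axis 0 with size 0
```

```bash
python3 -m handwheel '[-0.003,0,0,0,0,0,0, -0.006,0,0,0,0,0,0, -0.008,0,0,0,0,0,0, -0.008,0,0,0,0,0,0]'; python3 -m handwheel '[0.02,0,0,0,0,0,0, 0.05,0,0,0,0,0,0, 0.07,0,-0.02,0,0,0,0, 0.07,0,-0.06,0,0,0,0, 0.07,0,-0.10,0,0,0,0, 0.09,0.02,-0.12,0,0,0,0, 0.09,0.02,-0.12,0,0,0,0]'; python3 - <<'E'
from h import *
st()
for c in("scene","top"):
    im,d=robot.camera(c); P,u,v=pts(c,d); cv2.imwrite(f"pics/{c}9.png",im[:,:,::-1])
    q=P[(abs(P[:,0]-.655)<.04)&(abs(P[:,1]-.02)<.02)&(P[:,2]>.1)&(P[:,2]<.125)];print(c,len(q))
    if len(q): print(np.median(q,0).round(4))
    w=P[(abs(P[:,0]-.44)<.08)&(abs(P[:,1]-.29)<.08)&(P[:,2]>.135)&(P[:,2]<.155)]; print("pad",len(w),w.mean(0) if len(w) else '')
s=cv2.imread("pics/scene9.png")[140:260,150:300]; cv2.imwrite("pics/c9.png",cv2.resize(s,None,fx=4,fy=4))
E
```

```text
clock: 20.17
eef_pos: [0.6667, 0.0188, 0.0946]
ee_rot: [0.033, 0.999, -0.001, -0.002]
contact_force: [1.0, -0.6, 0.7]
width: 0.0002
finger_force: 0.0
clock: 20.75
eef_pos: [0.5794, 0.0468, 0.2212]
ee_rot: [0.033, 0.999, 0.001, 0.002]
contact_force: [0.0, 0.2, -0.1]
width: 0.0007
finger_force: 0.0
{'clock': 20.75, 'qpos': [0.417, 0.1921, -0.1802, 0.0002, -1.1934, -2.0536], 'eef_pos': [0.5794, 0.0468, 0.2212], 'ee_rot': [0.0329, 0.9995, 0.001, 0.0023], 'contact_force': [0.0145, 0.1618, -0.1406], 'width': 0.0007, 'finger_force': 0.0}
scene 24
[0.6352 0.0211 0.1125]
pad 586 [0.43720252 0.28079048 0.1429723 ]
top 0
pad 0
```

View pics/c9.png

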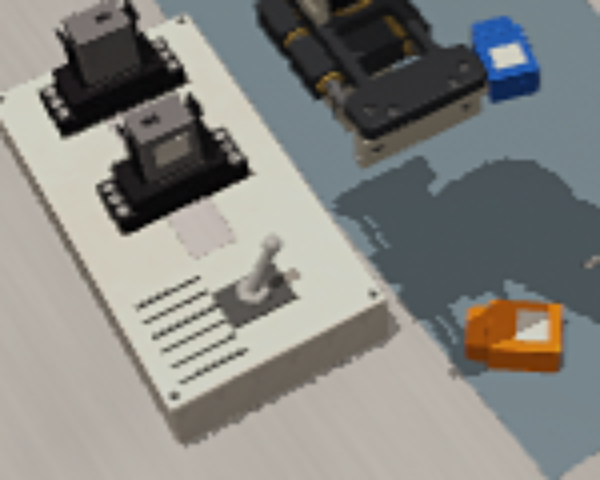

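My crop shows the relay seated level with its neighbour, but the lever (272,243) still leans towards the robot. I'll redo the push in small steps, watching the force, and lift straight up instead of drawing back.

```bash
python3 - <<'E'
from h import *
st(); goals((.595,.0229,.15,176.2,0,0),(.595,.0229,.093,176.2,0,0),(.63,.0206,.093,176.2,0,0))
for c in("scene","top"):
    im,d=robot.camera(c); P,u,v=pts(c,d)
    for q in("switch_tip","switch","switch_pivot"):
        for r in robot.regions_of(c,q)[:2]:
            k=r["pixels"][v,u]; print(c,q,round(r["confidence"],2),r["pixel"],np.median(P[k],0).round(3))
    q=P[(P[:,0]>.6)&(P[:,0]<.71)&(abs(P[:,1]-.02)<.03)&(P[:,2]>.068)&(P[:,2]<.13)]; q=q[q[:,2].argsort()]; print(c,len(q),q[::4].round(3).tolist())
E
```

```text
{'clock': 20.85, 'qpos': [0.4149, 0.1975, -0.1842, -0.0009, -1.1904, -2.0508], 'eef_pos': [0.5784, 0.0456, 0.2163], 'ee_rot': [0.0327, 0.9995, 0.0001, -0.0008], 'contact_force': [0.3494, 0.3164, -1.1379], 'width': 0.0004, 'finger_force': 0.0}
[-0.0182, -0.0216, 0.0663, 0.0001, -0.0016, 0.001] tcp [0.595 0.023 0.15 ]
[-0.0183, -0.0216, 0.1233, 0.0001, -0.0016, 0.001] tcp [0.595 0.023 0.093]
[-0.0533, -0.0216, 0.1232, 0.0001, -0.0016, 0.001] tcp [0.63  0.021 0.093]
scene switch_tip 0.43 [217.1, 207.9] [0.64  0.021 0.095]
scene switch 0.48 [214.4, 200.6] [0.638 0.021 0.104]
scene switch_pivot 0.5 [217.1, 202.3] [0.64  0.021 0.099]
scene 76 [[0.658, 0.013, 0.068], [0.661, 0.019, 0.068], [0.646, 0.026, 0.069], [0.651, 0.007, 0.07], [0.659, 0.01, 0.071], [0.644, 0.017, 0.071], [0.655, 0.026, 0.072], [0.652, 0.021, 0.073], [0.654, 0.018, 0.076], [0.65, 0.018, 0.083], [0.645, 0.022, 0.088], [0.647, 0.021, 0.089], [0.644, 0.016, 0.095], [0.638, 0.023, 0.099], [0.64, 0.017, 0.103], [0.631, 0.025, 0.11], [0.636, 0.017, 0.113], [0.629, 0.022, 0.114], [0.634, 0.025, 0.116]]
top switch_pivot 0.56 [291.1, 166.0] [ 0.614 -0.094  0.09 ]
top switch_pivot 0.41 [406.0, 198.4] [ 0.511 -0.431  0.044]
top 0 []
```

```bash
python3 -m handwheel '[-0.0182,-0.0216,0.04,0,-0.001,0,0, -0.0182,-0.0216,0.08,0,-0.001,0,0, -0.0183,-0.0216,0.1233,0,-0.001,0,0, -0.0183,-0.0216,0.1233,0,-0.001,0,0, -0.03,-0.0216,0.1233,0,-0.001,0,0, -0.04,-0.0216,0.1232,0,-0.001,0,0, -0.05,-0.0216,0.1232,0,-0.001,0,0]'; python3 -m handwheel '[-0.005,0,0,0,0,0,0,-0.01,0,0,0,0,0,0]'; python3 -m handwheel '[-0.005,0,0,0,0,0,0,-0.01,0,0,0,0,0,0]';python3 - <<'E'
from h import *
for c in("scene","top"):
    im,d=robot.camera(c); P,u,v=pts(c,d)
    q=P[(P[:,0]>.6)&(P[:,0]<.71)&(abs(P[:,1]-.02)<.03)&(P[:,2]>.072)&(P[:,2]<.13)]; q=q[q[:,2].argsort()]; print(c,len(q),q[::4].round(3).tolist())
E
```

```text
clock: 21.83
eef_pos: [0.6271, 0.0194, 0.0939]
ee_rot: [0.033, 0.999, -0.001, -0.002]
contact_force: [-13.9, 1.6, 29.8]
width: 0.0002
finger_force: 12.2
clock: 22.0
eef_pos: [0.6386, 0.0193, 0.0945]
ee_rot: [0.033, 0.999, -0.0, 0.0]
contact_force: [-1.8, 0.9, 1.9]
width: 0.0003
finger_force: 1.0
clock: 22.17
eef_pos: [0.6474, 0.0186, 0.0927]
ee_rot: [0.033, 0.999, -0.0, -0.001]
contact_force: [-2.3, 0.2, 1.4]
width: 0.0002
finger_force: 0.7
scene 13 [[0.662, 0.021, 0.072], [0.666, 0.016, 0.114], [0.664, 0.017, 0.119], [0.657, 0.019, 0.13]]
top 13 [[0.645, 0.027, 0.072], [0.642, 0.022, 0.073], [0.653, 0.021, 0.076], [0.639, 0.024, 0.126]]
```

```bash
python3 -m handwheel '[-0.003,0,0,0,0,0,0,-0.006,0,0,0,0,0,0,-0.006,0,0,0,0,0,0]'; python3 -m handwheel '[-0.0015,0,0,0,0,0,0,-0.003,0,0,0,0,0,0,-0.003,0,0,0,0,0,0]';python3 - <<'E'
from h import *
for c in("scene","top"):
    im,d=robot.camera(c); P,u,v=pts(c,d)
    q=P[(P[:,0]>.6)&(P[:,0]<.71)&(abs(P[:,1]-.02)<.03)&(P[:,2]>.072)&(P[:,2]<.13)]; q=q[q[:,2].argsort()]; print(c,len(q),q[::3].round(3).tolist())
E
```

```text
clock: 22.52
eef_pos: [0.6524, 0.018, 0.091]
ee_rot: [0.033, 0.999, -0.001, -0.002]
contact_force: [-1.4, 0.6, -0.1]
width: 0.0006
finger_force: 0.4
clock: 22.77
eef_pos: [0.6553, 0.0178, 0.0912]
ee_rot: [0.033, 0.999, -0.001, -0.002]
contact_force: [-1.7, -0.8, 0.5]
width: 0.0004
finger_force: 0.6
scene 7 [[0.674, 0.017, 0.109], [0.674, 0.019, 0.115], [0.665, 0.016, 0.127]]
top 18 [[0.648, 0.01, 0.072], [0.645, 0.021, 0.073], [0.645, 0.016, 0.073], [0.65, 0.021, 0.076], [0.654, 0.021, 0.081], [0.655, 0.021, 0.087]]
```

```bash
python3 -m handwheel '[-0.001,0,0,0,0,0,0,-0.002,0,0,0,0,0,0]'; python3 -m handwheel '[-0.001,0,0,0,0,0,0,-0.002,0,0,0,0,0,0]'; python3 -m handwheel '[0.001,0,0,0,0,0,0,0.003,0,0,0,0,0,0,0.003,0,-0.03,0,0,0,0,0.003,0,-0.07,0,0,0,0,0.003,0,-0.1,0,0,0,0,0.003,0,-0.1,0,0,0,0]'; python3 - <<'E'
from h import *
for c in("scene","top"):
    im,d=robot.camera(c); P,u,v=pts(c,d)
    q=P[(P[:,0]>.6)&(P[:,0]<.71)&(abs(P[:,1]-.02)<.02)&(P[:,2]>.075)&(P[:,2]<.13)]; q=q[q[:,2].argsort()]; print(c,len(q),q[::3].round(3).tolist())
E
```

```text
clock: 23.03
eef_pos: [0.6569, 0.0176, 0.0914]
ee_rot: [0.033, 0.999, -0.001, -0.002]
contact_force: [-3.8, 1.1, -0.0]
width: 0.0005
finger_force: 2.2
clock: 23.2
eef_pos: [0.6573, 0.0174, 0.091]
ee_rot: [0.033, 0.999, -0.001, -0.003]
contact_force: [-9.6, 2.2, 3.8]
width: 0.0005
finger_force: 5.7
clock: 23.7
eef_pos: [0.6613, 0.0181, 0.1999]
ee_rot: [0.033, 0.999, 0.0, 0.005]
contact_force: [1.3, -0.3, 1.4]
width: 0.0003
finger_force: 0.0
scene 40 [[0.655, 0.02, 0.075], [0.652, 0.021, 0.078], [0.658, 0.021, 0.084], [0.663, 0.02, 0.087], [0.66, 0.016, 0.095], [0.666, 0.021, 0.095], [0.668, 0.02, 0.101], [0.667, 0.02, 0.106], [0.666, 0.02, 0.11], [0.676, 0.016, 0.113], [0.674, 0.023, 0.115], [0.67, 0.022, 0.115], [0.678, 0.021, 0.116], [0.676, 0.016, 0.118]]
top 44 [[0.652, 0.021, 0.078], [0.655, 0.018, 0.079], [0.656, 0.018, 0.085], [0.657, 0.018, 0.09], [0.657, 0.021, 0.092], [0.664, 0.021, 0.097], [0.66, 0.015, 0.098], [0.664, 0.018, 0.104], [0.666, 0.015, 0.107], [0.667, 0.015, 0.112], [0.667, 0.02, 0.113], [0.676, 0.023, 0.114], [0.672, 0.02, 0.115], [0.669, 0.02, 0.117], [0.668, 0.015, 0.119]]
```

The switch is hard on its stop (9.6 N) and the lever leans away (ball x≈0.671). Next is the pedal.

```bash
python3 - <<'E'
from h import *
from kin import *
for c in("scene","top"):
    P,u,v=pts(c,np.load(f"pics/{c}0.npy"))
    w=P[(abs(P[:,0]-.43)<.09)&(abs(P[:,1]-.27)<.08)&(P[:,2]>.137)&(P[:,2]<.155)]
    a=np.radians(64.2); e=np.array([np.cos(a),np.sin(a)]); n=np.array([-e[1],e[0]])
    L=w[:,:2]@e; N=w[:,:2]@n
    wide=w[(L<L.min()+.058)]; l0=np.percentile(L,.5); nm=np.percentile(N[L<l0+.05],[1,99])
    print(c,"len start",l0,nm,np.diff(nm),"centre",e*(l0+.027)+n*nm.mean(), [round(float(np.ptp(N[(L>l0+k)&(L<l0+k+.01)])),3) for k in(0,.02,.04,.05,.06,.08)], np.median(w[:,2]))
q=robot.read_state()["qpos"]
for yaw in(64,-116):
    for z in (.2,.08): print(yaw,[(round(x[1],4),x[0].round(2).tolist()) for x in [ik(*pose((.433,.28,z,yaw,0,0)),q)]])
st()
E
```

```text
Traceback (most recent call last):
ValueError: zero-size array to reduction operation maximum which has no identity
```

```bash
python3 - <<'E'
from h import *
from kin import *
for c in("scene","top"):
    P,u,v=pts(c,np.load(f"pics/{c}0.npy"))
    w=P[(abs(P[:,0]-.43)<.09)&(abs(P[:,1]-.27)<.08)&(P[:,2]>.137)&(P[:,2]<.155)]
    a=np.radians(64.2); e=np.array([np.cos(a),np.sin(a)]); n=np.array([-e[1],e[0]])
    L=w[:,:2]@e; N=w[:,:2]@n
    l0=np.percentile(L,.5); nm=np.percentile(N[L<l0+.05],[1,99])
    print(c,nm,np.diff(nm),np.ptp(L),"centre",e*(l0+.027)+n*nm.mean(), np.median(w[:,2]))
q=robot.read_state()["qpos"]
for yaw in(64,-116):
    for z in (.2,.08): print(yaw,[(round(x[1],4),x[0].round(2).tolist()) for x in [ik(*pose((.433,.28,z,yaw,0,0)),q)]])
st(); from h import goals
import h; h.goals((.433,.28,.2,-116,0,0),(.433,.28,.2,64,0,0))
E
```

```text
scene [-0.30645997 -0.23477745] [0.07168252] 0.05323366802278506 centre [0.43632805 0.28080628] 0.14329956899252583
top [-0.30513753 -0.23469523] [0.0704423] 0.05370713193699722 centre [0.43556743 0.28084654] 0.14486826215198556
64 [(np.float64(0.1717), [0.3, 0.03, -0.45, -0.87, -0.88, -3.02])]
64 [(np.float64(0.1424), [0.41, 0.17, -0.58, -0.97, -0.56, -3.02])]
-116 [(np.float64(0.0), [0.96, 0.1, -0.34, -0.0, -1.13, -1.41])]
-116 [(np.float64(0.0), [0.96, 0.22, -0.5, -0.0, -0.85, -1.41])]
{'clock': 23.8, 'qpos': [0.3236, 0.3372, -0.0457, 0.0007, -1.1858, -1.9611], 'eef_pos': [0.6583, 0.0182, 0.1939], 'ee_rot': [0.0332, 0.9994, 0.0001, 0.0011], 'contact_force': [-0.4588, -0.7307, -0.1798], 'width': 0.0001, 'finger_force': 0.0}
[0.2422, 0.2462, -0.0066, -0.0011, 0.0021, -1.1835] tcp [0.433 0.28  0.2  ]
[0.2422, 0.2462, -0.0066, 0.0023, 0.0012, 1.9581] tcp [0.433 0.28  0.2  ]
```

```bash
python3 -m handwheel '[0.02,0.02,-0.015,0,0,-0.1,0, 0.239,0.247,-0.015,0,0,-1.1835,0, 0.239,0.247,-0.015,0,0,-1.1835,0, 0.239,0.247,-0.015,0,0,-1.1835,0, 0.239,0.247,-0.015,0,0,-1.1835,0, 0.239,0.247,-0.015,0,0,-1.1835,0, 0.239,0.247,-0.015,0,0,-1.1835,0, 0.239,0.247,-0.015,0,0,-1.1835,0, 0.239,0.247,-0.015,0,0,-1.1835,0, 0.239,0.247,-0.015,0,0,-1.1835,0, 0.239,0.247,-0.015,0,0,-1.1835,0, 0.239,0.247,-0.015,0,0,-1.1835,0]'; python3 - <<'E'
from h import *
st(); goals((.436,.281,.15,-116,0,0),(.437,.282,.088,-116,0,0))
E
```

```text
clock: 24.8
eef_pos: [0.4345, 0.2804, 0.2062]
ee_rot: [-0.529, 0.849, 0.0, -0.002]
contact_force: [1.0, -0.4, 0.7]
width: 0.0002
finger_force: 0.0
{'clock': 24.8, 'qpos': [0.9516, 0.0994, -0.326, -0.002, -1.1488, -1.4067], 'eef_pos': [0.4345, 0.2804, 0.2062], 'ee_rot': [-0.529, 0.8486, 0.0002, -0.0019], 'contact_force': [1.0238, -0.4082, 0.6526], 'width': 0.0002, 'finger_force': 0.0}
[-0.0014, -0.0012, 0.0562, 0.0023, -0.003, -0.0022] tcp [0.436 0.281 0.15 ]
[-0.003, -0.0018, 0.1182, 0.0023, -0.003, -0.0022] tcp [0.437 0.282 0.088]
```

```bash
python3 -m handwheel '[0,0,0.03,0,0,0,0, -0.001,0,0.056,0,0,0,0, -0.001,0,0.068,0,0,0,0, -0.001,0,0.08,0,0,0,0, -0.001,0,0.092,0,0,0,0, -0.001,0,0.104,0,0,0,0, -0.001,0,0.112,0,0,0,0, -0.001,0,0.117,0,0,0,0, -0.001,0,0.117,0,0,0,0]'; python3 -m handwheel '[0,0,0.001,0,0,0,0, 0,0,0.002,0,0,0,0, 0,0,0.003,0,0,0,0, 0,0,0.003,0,0,0,0]'
```

```text
clock: 25.55
eef_pos: [0.4349, 0.2786, 0.0888]
ee_rot: [-0.528, 0.849, -0.001, -0.003]
contact_force: [-4.3, -4.4, 8.9]
width: 0.0005
finger_force: 4.6
clock: 25.88
eef_pos: [0.4349, 0.2787, 0.0867]
ee_rot: [-0.528, 0.849, -0.0, -0.003]
contact_force: [-4.0, -5.6, 10.1]
width: 0.0007
finger_force: 4.9
```

```bash
python3 -m handwheel '[0,0,0.001,0,0,0,0, 0,0,0.002,0,0,0,0, 0,0,0.003,0,0,0,0, 0,0,0.004,0,0,0,0, 0,0,0.004,0,0,0,0]'
```

```text
clock: 26.3
eef_pos: [0.435, 0.2788, 0.0828]
ee_rot: [-0.528, 0.849, -0.0, -0.003]
contact_force: [-3.7, -4.5, 10.5]
width: 0.0008
finger_force: 5.2
```

```bash
python3 -m handwheel '[0,0,0.001,0,0,0,0, 0,0,0.002,0,0,0,0, 0,0,0.003,0,0,0,0, 0,0,0.003,0,0,0,0]';  python3 -m handwheel '[0,0,0.001,0,0,0,0, 0,0,0.002,0,0,0,0, 0,0,0.002,0,0,0,0]'
```

```text
clock: 26.63
eef_pos: [0.4351, 0.279, 0.08]
ee_rot: [-0.528, 0.849, -0.0, -0.002]
contact_force: [-3.5, -4.4, 9.4]
width: 0.0005
finger_force: 5.4
clock: 26.88
eef_pos: [0.4351, 0.2791, 0.078]
ee_rot: [-0.528, 0.849, -0.0, -0.002]
contact_force: [-3.2, -4.1, 10.7]
width: 0.0002
finger_force: 5.5
```

```bash
python3 - <<'E'
from h import *
st()
for c in("scene","top"):
    im,d=robot.camera(c); P,u,v=pts(c,d)
    a=np.radians(64.2); e=np.array([np.cos(a),np.sin(a)]); n=np.array([-e[1],e[0]])
    X=P[:,:2]-np.array([.436,.281]); L=X@e; N=X@n
    for lo in np.arange(-.06,.08,.015):
        k=(L>lo)&(L<lo+.015)&(abs(N)<.034)&(P[:,2]>.03)&(P[:,2]<.13)
        if k.sum()>3: print(c,round(lo+.0075,3),k.sum(),np.percentile(P[k,2],[10,50,90]).round(3),np.round([N[k].min(),N[k].max()],3))
E
```

```text
{'clock': 26.8833, 'qpos': [0.9493, 0.2265, -0.4979, -0.0017, -0.8509, -1.4073], 'eef_pos': [0.4351, 0.2791, 0.078], 'ee_rot': [-0.5277, 0.8495, -0.0003, -0.0023], 'contact_force': [-3.2175, -4.1143, 10.6916], 'width': 0.0002, 'finger_force': 5.5468}
scene -0.022 10 [0.095 0.097 0.099] [-0.032 -0.019]
scene -0.008 34 [0.096 0.098 0.1  ] [-0.034  0.026]
scene 0.008 130 [0.098 0.1   0.114] [-0.033  0.033]
scene 0.022 147 [0.089 0.099 0.102] [-0.034  0.034]
scene 0.038 31 [0.074 0.086 0.089] [-0.006  0.005]
scene 0.052 33 [0.076 0.088 0.091] [-0.006  0.007]
scene 0.068 59 [0.051 0.076 0.094] [-0.011  0.007]
scene 0.083 73 [0.037 0.056 0.096] [-0.01   0.006]
top -0.022 102 [0.095 0.098 0.1  ] [-0.033  0.033]
top -0.008 5 [0.098 0.101 0.103] [-0.003  0.003]
```

The pad is only 45 mm down (surface at z≈0.099), so there is about 12 mm left to the stop.

```bash
python3 -m handwheel '[0,0,0.003,0,0,0,0, 0,0,0.006,0,0,0,0, 0,0,0.008,0,0,0,0, 0,0,0.008,0,0,0,0]';  python3 -m handwheel '[0,0,0.0015,0,0,0,0, 0,0,0.003,0,0,0,0, 0,0,0.003,0,0,0,0]'; python3 - <<'E'
from h import *
P,u,v=pts("scene",robot.camera("scene")[1])
X=P[:,:2]-np.array([.436,.281]);k=(abs(X)<.025).all(1)&(P[:,2]>.06)&(P[:,2]<.11); print(np.median(P[k],0),k.sum())
E
```

```text
clock: 27.32
eef_pos: [0.4355, 0.2797, 0.0701]
ee_rot: [-0.528, 0.849, -0.0, -0.002]
contact_force: [-3.8, -2.5, 13.0]
width: 0.0004
finger_force: 6.1
clock: 27.57
eef_pos: [0.4356, 0.2801, 0.0674]
ee_rot: [-0.528, 0.849, 0.0, -0.001]
contact_force: [-3.4, -2.3, 12.7]
width: 0.0006
finger_force: 6.4
[0.44697257 0.29412888 0.08971841] 192
```

```bash
python3 -m handwheel '[0,0,0.001,0,0,0,0, 0,0,0.002,0,0,0,0, 0,0,0.002,0,0,0,0]';  python3 -m handwheel '[0,0,0.001,0,0,0,0, 0,0,0.002,0,0,0,0, 0,0,0.002,0,0,0,0]'; python3 - <<'E'
from h import *
P,u,v=pts("scene",robot.camera("scene")[1])
X=P[:,:2]-np.array([.436,.281]);k=(abs(X)<.025).all(1)&(P[:,2]>.06)&(P[:,2]<.11); print(np.median(P[k],0),k.sum())
E
```

```text
clock: 27.87
eef_pos: [0.4358, 0.2802, 0.0657]
ee_rot: [-0.528, 0.849, 0.0, -0.001]
contact_force: [-3.9, -1.9, 13.2]
width: 0.0003
finger_force: 6.5
clock: 28.12
eef_pos: [0.4359, 0.2803, 0.0653]
ee_rot: [-0.528, 0.849, 0.0, -0.001]
contact_force: [-10.0, -4.9, 29.6]
width: 0.0002
finger_force: 15.0
[0.44715362 0.29370906 0.08815185] 185
```

On the stop (30 N, pad at 0.088). Hold for over a second, then rise straight up.

```bash
Z='n'; python3 -m handwheel '[0,0,0,0,0,0,0, 0,0,0,0,0,0,0, 0,0,0,0,0,0,0, 0,0,0,0,0,0,0, 0,0,0,0,0,0,0, 0,0,0,0,0,0,0, 0,0,0,0,0,0,0, 0,0,0,0,0,0,0, 0,0,0,0,0,0,0, 0,0,0,0,0,0,0, 0,0,0,0,0,0,0, 0,0,0,0,0,0,0]'; python3 -m handwheel '[0,0,0,0,0,0,0, 0,0,0,0,0,0,0, 0,0,0,0,0,0,0, 0,0,0,0,0,0,0, 0,0,0,0,0,0,0]'; python3 -m handwheel '[0,0,-0.01,0,0,0,0, 0,0,-0.02,0,0,0,0, 0,0,-0.03,0,0,0,0, 0,0,-0.04,0,0,0,0, 0,0,-0.05,0,0,0,0, 0,0,-0.06,0,0,0,0, 0,0,-0.07,0,0,0,0, 0,0,-0.085,0,0,0,0, 0,0,-0.1,0,0,0,0, 0,0,-0.13,0,0,0,0, 0,0,-0.16,0,0,0,0, 0,0,-0.16,0,0,0,0]'; python3 - <<'E'
from h import *
st()
for c in("scene","top"):
    im,d=robot.camera(c); P,u,v=pts(c,d); P0=pts(c,np.load(f"pics/{c}0.npy"))[0]
    m=lambda Q,x,y,r,z0,z1:np.median(Q[(np.hypot(Q[:,0]-x,Q[:,1]-y)<r)&(Q[:,2]>z0)&(Q[:,2]<z1)],0).round(4)
    for n,a in dict(pad=(.436,.281,.025,.06,.16),relay=(.65,-.096,.012,.12,.16),fixed=(.642,-.2,.012,.12,.16),lever=(.652,.02,.04,.105,.125),short=(.42,-.222,.05,.02,.05),screw=(.307,.115,.06,.012,.05),roll=(.512,-.432,.05,.03,.06)).items(): print(c,n,m(P,*a),m(P0,*a))
E
```

```text
clock: 29.17
eef_pos: [0.4358, 0.2803, 0.0653]
ee_rot: [-0.528, 0.849, 0.0, -0.001]
contact_force: [-10.9, -4.2, 28.9]
width: 0.0002
finger_force: 14.9
clock: 29.58
eef_pos: [0.4359, 0.2803, 0.0653]
ee_rot: [-0.528, 0.849, 0.0, -0.001]
contact_force: [-10.2, -5.3, 28.5]
width: 0.0005
finger_force: 14.9
clock: 30.58
eef_pos: [0.4378, 0.2829, 0.2288]
ee_rot: [-0.529, 0.848, 0.001, 0.003]
contact_force: [0.4, 0.5, 0.4]
width: 0.0006
finger_force: 0.0
{'clock': 30.5833, 'qpos': [0.9507, 0.085, -0.2904, 0.0003, -1.1898, -1.4056], 'eef_pos': [0.4378, 0.2829, 0.2288], 'ee_rot': [-0.5295, 0.8483, 0.0009, 0.0026], 'contact_force': [0.4346, 0.5419, 0.3541], 'width': 0.0006, 'finger_force': 0.0}
scene pad [0.437  0.2828 0.1433] [0.4367 0.2821 0.1433]
scene relay [ 0.6508 -0.0964  0.1434] [nan nan nan]
scene fixed [ 0.6426 -0.1982  0.1433] [ 0.6428 -0.2009  0.1428]
scene lever [0.6724 0.0191 0.1143] [0.6345 0.0208 0.1142]
scene short [ 0.4233 -0.2217  0.0283] [ 0.4227 -0.2216  0.0278]
scene screw [0.3122 0.1265 0.0166] [0.3046 0.118  0.0223]
scene roll [ 0.5138 -0.4279  0.0429] [ 0.5139 -0.4291  0.0426]
top pad [0.4359 0.281  0.145 ] [0.436  0.2812 0.1451]
top relay [ 0.6507 -0.0961  0.1449] [nan nan nan]
top fixed [ 0.6424 -0.2004  0.1448] [ 0.6416 -0.2     0.1448]
top lever [0.6699 0.0173 0.1148] [0.6325 0.0201 0.1157]
top short [ 0.4205 -0.2229  0.0296] [ 0.4205 -0.2234  0.0298]
top screw [0.3022 0.1144 0.0239] [0.3031 0.1143 0.0233]
top roll [ 0.5114 -0.4322  0.0453] [ 0.5118 -0.4338  0.0451]
  return _methods._mean(a, axis=axis, dtype=dtype,
  ret = um.true_divide(
```

Everything checks out: the relay is home, the switch is on, the pedal is up and the bystanders are in place. Handing in.

```bash
python3 -c "
from cell import robot
print(robot.job_done())"
```

```text
the job is handed in; nothing more can be done
None
```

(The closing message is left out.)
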